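# Find the rattling case and hold it over the detector pad

## Robot

A 7-joint arm with a two-finger parallel gripper is mounted at the origin on a cart in front of the work surface, level with it; the furniture and walls round the work are solid. World frame = base frame: x ahead of the robot, y to its left, z up, the work surface at z = 0. Lengths are in m, angles in rad, forces in N, time in s.
With the tool pointing down it reaches from about 0.4 to 0.85 m from the base axis. Payload 6.9 kg.
Tool frame: the origin (TCP) lies between the finger pads; the fingertips stand 22 mm ahead of it and the grasp point (between the pads) lies 3 mm ahead of it; z points along the fingers, y is the direction in which the jaws open and shut (so a half turn about z gives the same grasp; the last joint's range is limited). The gripper opens to 85 mm and grips with 20 to 120 N. Pads are 22 mm wide; open, the fingers measure 114 mm over their backs; the gripper's body (76 mm by 85 mm) begins 54 mm behind the grasp point. The pads swing forward as they close: fully open they stand 13 mm farther back than shut.
Start: joints at [0.105, 0.507, -0.238, 1.5, 0.126, 1.149, -0.155], TCP at [0.625, -0, 0.253] pointing down, gripper open.
Joint ranges: [-3.08, 3.08], [-0.24, 2.05], [-1.43, 1.35], [0, 2.5], [-1.52, 4.66], [0.17, 1.96], [-2.89, 2.89]. Speed limits (rad/s): [2.39, 2.39, 3.14, 3.14, 3.14, 3.14, 3.14].

## Interface

Orientations are given as [roll, pitch, yaw] about the fixed x, y, z axes, in that order (R = Rz(yaw) Ry(pitch) Rx(roll)).
In Python, from plant import status, imaging, bot gives the robot as it stands.
- The arm moves only by the tool drive_tool, never from a script. Its argument "plan" is a list of rows, each an object of numbers: "tx", "ty", "tz": the shift along the tool's x, y, z each as a share of 10 cm, from -1 to 1; "ax", "ay", "az": the turn, a rotation vector about the tool's x, y, z each as a share of pi rad, from -1 to 1; "gripper": the closure in counts, from 0 (fully open) to 255 (shut). A call has 1 to 20 rows; each row is the pose to reach, as a shift and turn from the pose commanded when the call began, along the tool's axes at that moment, turning the shorter way round; what a row does not reach only later rows make up. A row lasts 1/12 s, in which the tool goes at most 41.7 mm and 7.16 degrees, less where a joint would pass 70% of its speed; a pose out of reach is approached as far as the arm can. A call with a number of a shift or a turn outside -1 to 1 is refused whole. A call with a gripper value outside its range is refused whole. The fingers move at their own pace and stop on an object; the grip force is fixed at half the most. Time passes only in rows, so rows that repeat a pose let the fingers close. It gives the time, the measured TCP pose, the force and the opening at its end, in the units of the state.
- status.observe(): the state, without advancing time (a new reading comes with each control period).
- imaging.capture(name): name is "scene" or "side" or "wrist"; returns a dict with "img" (384x512x3 uint8, blue, green, red), "z_map" (384x512 float32, m along the optical axis (not along the pixel's ray), 0 where there is no reading), "K" (3x3 intrinsics, pixels), "D" ([k1, k2, p1, p2, k3] as OpenCV has them; the pictures are not rectified), "eye" and "rotation" of the camera in the world. Camera axes: x right, y down, z forward; pixel columns grow to the right and rows downward; lengths in m; the calibration is good to about 2 mm. A picture is of the moment at which its call begins.
- bot.close_job(): hands the job in, once; it reports no verdict.
The state is a dict: "time": time; "q": joint angles; "joint_velocities": joint speeds; "joint_torque": joint torques, N m; "ee_pos": TCP position; "ee_rot": TCP orientation; "ft_force": force on the tool from outside, world axes, zero at the start; "torque": the same for the moment, N m; "width": opening from 0.0 (shut) to 1.0 (fully open).
Only numpy, scipy, OpenCV 4.12 (cv2) and the standard library are available. Lean on these libraries where they do the work, as an engineer would, in place of code of your own. Each camera call takes 0.05 s, during which the arm holds its last target.

## Task

One of the three green cases on the white board has a steel part loose inside. Working from the left bay to the right, pick up each case, tip it clearly lengthwise, first the end near you down and then the far end down, to feel whether something slides inside, and lay it back in its own bay before you take the next (try all three, whichever rattles; if it is the last one that rattles you may keep it in hand). Finish holding the rattling case still above the middle of the square detector pad, about a hand's breadth clear of it, with the case's near end clearly dipped again so that the loose part lies at that end, and do not let go; leave the other two in their bays and everything else on the bench alone.

Things in the scene. Friction and masses are not known exactly. Their poses are not given: they have to be found in the camera images.
- case_a: one of three identical pale green cases, sealed, 165 mm long, 46 mm wide (48 at the lid), 30 high, 0.2 to 0.3 kg. Origin: centre of its underside; y along its length, z up. It starts lying lengthwise away from the robot, +y to its far end, turned at most 0.3 rad. Grip across the width at mid-length. Any bay may hold any case.
- case_b: one of three identical pale green cases, sealed, 165 mm long, 46 mm wide (48 at the lid), 30 high, 0.2 to 0.3 kg. Origin: centre of its underside; y along its length, z up. It starts lying lengthwise away from the robot, +y to its far end, turned at most 0.3 rad. Grip across the width at mid-length. Any bay may hold any case.
- case_c: one of three identical pale green cases, sealed, 165 mm long, 46 mm wide (48 at the lid), 30 high, 0.2 to 0.3 kg. Origin: centre of its underside; y along its length, z up. It starts lying lengthwise away from the robot, +y to its far end, turned at most 0.3 rad. Grip across the width at mid-length. Any bay may hold any case.
- inner (a joint): where the loose part lies inside the rattling case, whichever that is: 0 at mid-length, +0.055 m at the end that starts far from the robot, -0.055 m at the near end. It slides when that case tips over about 10 degrees.
- board: fixed white board 190 mm (x) by 360 mm (y), 5 mm thick, with three grey-outlined bays 181 x 82 mm side by side; origin: centre of its underside; x away from the robot, y to the left.
- bay_left (a point): centre of the left bay of the board (seen from the robot), on the board's upper face; x across the board, away from the robot; the bays are 115 mm apart from left to right.
- bay_middle (a point): centre of the middle bay of the board (seen from the robot), on the board's upper face; x across the board, away from the robot; the bays are 115 mm apart from left to right. Loose part in the rattling case: steel, about 160 g; slides up to 110 mm lengthwise once the case is tipped over about 10 degrees, knocks at the end, stays put while level (about 0.17 N m moment change at the hand).
- bay_right (a point): centre of the right bay of the board (seen from the robot), on the board's upper face; x across the board, away from the robot; the bays are 115 mm apart from left to right. In the two cases that do not rattle the contents are clamped fast, centre of gravity near mid-length.
- reader_top (a point): centre of the top face of the fixed grey square detector pad, 120x120 mm, 17 mm high, with a black window.
- blue_cap_jar: jar with a blue cap, 60x60x149 mm, bystander; origin: centre of its underside.
- rack: white test-tube rack, 60x200x132 mm, bystander; origin: centre of its underside.
- cup: pale metal cup, 73x74x90 mm, bystander; origin: centre of its underside.
- timer: round white twist timer, 68x67x47 mm, bystander; origin: centre of its underside.
- wash: grey wash bottle with bent spout, 80x82x190 mm, bystander; origin: centre of its underside.
- stopper: black rubber stopper, 31x31x26 mm, bystander; origin: centre of its underside.
Things that resemble listed ones, but are neither listed nor needed, are in the scene too. Leave any orange look-alike of the case_b alone.

How it is judged:
On the way, in this order (a step that is already met when the one before it is completed fails the run):
1. the case from the left bay is held up and tipped with its near end at least 15 degrees down, while the other two cases lie in their own bays (((height (world z) of case_a above 0.05 m and contact force between the fingers and case_a above 0.5 N and angle between case_a's own y axis and vertical below 1.311 rad) or (height (world z) of case_b above 0.05 m and contact force between the fingers and case_b above 0.5 N and angle between case_b's own y axis and vertical below 1.311 rad) or (height (world z) of case_c above 0.05 m and contact force between the fingers and case_c above 0.5 N and angle between case_c's own y axis and vertical below 1.311 rad)) and ((horizontal distance between case_a and bay_middle below 0.03 m and height (world z) of case_a below 0.02 m) or (horizontal distance between case_b and bay_middle below 0.03 m and height (world z) of case_b below 0.02 m) or (horizontal distance between case_c and bay_middle below 0.03 m and height (world z) of case_c below 0.02 m)) and ((horizontal distance between case_a and bay_right below 0.03 m and height (world z) of case_a below 0.02 m) or (horizontal distance between case_b and bay_right below 0.03 m and height (world z) of case_b below 0.02 m) or (horizontal distance between case_c and bay_right below 0.03 m and height (world z) of case_c below 0.02 m))), for 0.1 s.
2. the case from the left bay is held up and tipped with its far end at least 15 degrees down, while the other two cases lie in their own bays (((height (world z) of case_a above 0.05 m and contact force between the fingers and case_a above 0.5 N and angle between case_a's own y axis and vertical above 1.831 rad) or (height (world z) of case_b above 0.05 m and contact force between the fingers and case_b above 0.5 N and angle between case_b's own y axis and vertical above 1.831 rad) or (height (world z) of case_c above 0.05 m and contact force between the fingers and case_c above 0.5 N and angle between case_c's own y axis and vertical above 1.831 rad)) and ((horizontal distance between case_a and bay_middle below 0.03 m and height (world z) of case_a below 0.02 m) or (horizontal distance between case_b and bay_middle below 0.03 m and height (world z) of case_b below 0.02 m) or (horizontal distance between case_c and bay_middle below 0.03 m and height (world z) of case_c below 0.02 m)) and ((horizontal distance between case_a and bay_right below 0.03 m and height (world z) of case_a below 0.02 m) or (horizontal distance between case_b and bay_right below 0.03 m and height (world z) of case_b below 0.02 m) or (horizontal distance between case_c and bay_right below 0.03 m and height (world z) of case_c below 0.02 m))), for 0.1 s.
3. the case from the middle bay is held up and tipped with its near end at least 15 degrees down, while the other two cases lie in their own bays (((height (world z) of case_a above 0.05 m and contact force between the fingers and case_a above 0.5 N and angle between case_a's own y axis and vertical below 1.311 rad) or (height (world z) of case_b above 0.05 m and contact force between the fingers and case_b above 0.5 N and angle between case_b's own y axis and vertical below 1.311 rad) or (height (world z) of case_c above 0.05 m and contact force between the fingers and case_c above 0.5 N and angle between case_c's own y axis and vertical below 1.311 rad)) and ((horizontal distance between case_a and bay_left below 0.03 m and height (world z) of case_a below 0.02 m) or (horizontal distance between case_b and bay_left below 0.03 m and height (world z) of case_b below 0.02 m) or (horizontal distance between case_c and bay_left below 0.03 m and height (world z) of case_c below 0.02 m)) and ((horizontal distance between case_a and bay_right below 0.03 m and height (world z) of case_a below 0.02 m) or (horizontal distance between case_b and bay_right below 0.03 m and height (world z) of case_b below 0.02 m) or (horizontal distance between case_c and bay_right below 0.03 m and height (world z) of case_c below 0.02 m))), for 0.1 s.
4. the case from the middle bay is held up and tipped with its far end at least 15 degrees down, while the other two cases lie in their own bays (((height (world z) of case_a above 0.05 m and contact force between the fingers and case_a above 0.5 N and angle between case_a's own y axis and vertical above 1.831 rad) or (height (world z) of case_b above 0.05 m and contact force between the fingers and case_b above 0.5 N and angle between case_b's own y axis and vertical above 1.831 rad) or (height (world z) of case_c above 0.05 m and contact force between the fingers and case_c above 0.5 N and angle between case_c's own y axis and vertical above 1.831 rad)) and ((horizontal distance between case_a and bay_left below 0.03 m and height (world z) of case_a below 0.02 m) or (horizontal distance between case_b and bay_left below 0.03 m and height (world z) of case_b below 0.02 m) or (horizontal distance between case_c and bay_left below 0.03 m and height (world z) of case_c below 0.02 m)) and ((horizontal distance between case_a and bay_right below 0.03 m and height (world z) of case_a below 0.02 m) or (horizontal distance between case_b and bay_right below 0.03 m and height (world z) of case_b below 0.02 m) or (horizontal distance between case_c and bay_right below 0.03 m and height (world z) of case_c below 0.02 m))), for 0.1 s.
5. the case from the right bay is held up and tipped with its near end at least 15 degrees down, while the other two cases lie in their own bays (((height (world z) of case_a above 0.05 m and contact force between the fingers and case_a above 0.5 N and angle between case_a's own y axis and vertical below 1.311 rad) or (height (world z) of case_b above 0.05 m and contact force between the fingers and case_b above 0.5 N and angle between case_b's own y axis and vertical below 1.311 rad) or (height (world z) of case_c above 0.05 m and contact force between the fingers and case_c above 0.5 N and angle between case_c's own y axis and vertical below 1.311 rad)) and ((horizontal distance between case_a and bay_left below 0.03 m and height (world z) of case_a below 0.02 m) or (horizontal distance between case_b and bay_left below 0.03 m and height (world z) of case_b below 0.02 m) or (horizontal distance between case_c and bay_left below 0.03 m and height (world z) of case_c below 0.02 m)) and ((horizontal distance between case_a and bay_middle below 0.03 m and height (world z) of case_a below 0.02 m) or (horizontal distance between case_b and bay_middle below 0.03 m and height (world z) of case_b below 0.02 m) or (horizontal distance between case_c and bay_middle below 0.03 m and height (world z) of case_c below 0.02 m))), for 0.1 s.
6. the case from the right bay is held up and tipped with its far end at least 15 degrees down, while the other two cases lie in their own bays; the loose part now lies in the far half of its case (((height (world z) of case_a above 0.05 m and contact force between the fingers and case_a above 0.5 N and angle between case_a's own y axis and vertical above 1.831 rad) or (height (world z) of case_b above 0.05 m and contact force between the fingers and case_b above 0.5 N and angle between case_b's own y axis and vertical above 1.831 rad) or (height (world z) of case_c above 0.05 m and contact force between the fingers and case_c above 0.5 N and angle between case_c's own y axis and vertical above 1.831 rad)) and ((horizontal distance between case_a and bay_left below 0.03 m and height (world z) of case_a below 0.02 m) or (horizontal distance between case_b and bay_left below 0.03 m and height (world z) of case_b below 0.02 m) or (horizontal distance between case_c and bay_left below 0.03 m and height (world z) of case_c below 0.02 m)) and ((horizontal distance between case_a and bay_middle below 0.03 m and height (world z) of case_a below 0.02 m) or (horizontal distance between case_b and bay_middle below 0.03 m and height (world z) of case_b below 0.02 m) or (horizontal distance between case_c and bay_middle below 0.03 m and height (world z) of case_c below 0.02 m)) and value of joint inner above 0 m), for 0.1 s.
At the end, for the whole second after the job is handed in: The fingers hold the rattling case still: middle within 40 mm of the pad's middle (sideways), underside 60 to 240 mm above the bench, near end dipped 15 to 50 degrees, loose part at the near end (joint under -0.04 m). The other two rest on the board, each within 30 mm of a bay's middle (value of joint inner below -0.04 m and (((contact force between the fingers and case_a above 0.5 N and horizontal distance between case_a and reader_top below 0.04 m and height (world z) of case_a between 0.06 and 0.24 m and angle between case_a's own y axis and vertical below 1.311 rad and angle between case_a's own z axis and vertical below 0.9 rad and linear speed of case_a below 0.03 m/s) and (height (world z) of case_b below 0.02 m and (horizontal distance between case_b and bay_left below 0.03 m or horizontal distance between case_b and bay_middle below 0.03 m or horizontal distance between case_b and bay_right below 0.03 m) and linear speed of case_b below 0.02 m/s) and (height (world z) of case_c below 0.02 m and (horizontal distance between case_c and bay_left below 0.03 m or horizontal distance between case_c and bay_middle below 0.03 m or horizontal distance between case_c and bay_right below 0.03 m) and linear speed of case_c below 0.02 m/s)) or ((contact force between the fingers and case_b above 0.5 N and horizontal distance between case_b and reader_top below 0.04 m and height (world z) of case_b between 0.06 and 0.24 m and angle between case_b's own y axis and vertical below 1.311 rad and angle between case_b's own z axis and vertical below 0.9 rad and linear speed of case_b below 0.03 m/s) and (height (world z) of case_a below 0.02 m and (horizontal distance between case_a and bay_left below 0.03 m or horizontal distance between case_a and bay_middle below 0.03 m or horizontal distance between case_a and bay_right below 0.03 m) and linear speed of case_a below 0.02 m/s) and (height (world z) of case_c below 0.02 m and (horizontal distance between case_c and bay_left below 0.03 m or horizontal distance between case_c and bay_middle below 0.03 m or horizontal distance between case_c and bay_right below 0.03 m) and linear speed of case_c below 0.02 m/s)) or ((contact force between the fingers and case_c above 0.5 N and horizontal distance between case_c and reader_top below 0.04 m and height (world z) of case_c between 0.06 and 0.24 m and angle between case_c's own y axis and vertical below 1.311 rad and angle between case_c's own z axis and vertical below 0.9 rad and linear speed of case_c below 0.03 m/s) and (height (world z) of case_a below 0.02 m and (horizontal distance between case_a and bay_left below 0.03 m or horizontal distance between case_a and bay_middle below 0.03 m or horizontal distance between case_a and bay_right below 0.03 m) and linear speed of case_a below 0.02 m/s) and (height (world z) of case_b below 0.02 m and (horizontal distance between case_b and bay_left below 0.03 m or horizontal distance between case_b and bay_middle below 0.03 m or horizontal distance between case_b and bay_right below 0.03 m) and linear speed of case_b below 0.02 m/s)))); the arm keeps its last pose, push and grip.
It fails at once if a bystander is shoved more than 30 mm or knocked over (distance of any of blue_cap_jar, rack, cup, timer, wash, stopper from where it was at the start of the episode above 0.03 m).
It fails at once if a case falls off the bench (height (world z) of any of case_a, case_b, case_c below -0.05 m).
It also fails if it takes over 72 s, if anything falls off the work surface, if the arm or the gripper's body presses on something with over 40 N, if the wrist force passes 120 N, or if a joint passes its speed limit or range.

## Working session

There is one attempt and no reset: what is moved stays moved. The work goes in short steps, Python scripts to look and compute and a tool call to move; the robot and the scene stay as the last step left them, time stands still between calls to the robot, and variables do not carry over. Pictures are saved under pics/ and viewed, and the job is handed in when it is done.

Besides the shell and the picture viewer there is one more tool, called after "Request:" as name(argument=value, ...) on one line, values as JSON. drive_tool: Moves the arm, as the interface text tells. Its arguments: {"type":"object","properties":{"plan":{"type":"array"}},"required":["plan"]}

```bash
ls; mkdir -p pics
python3 - <<'E'
from plant import status, imaging, bot
import cv2
s=status.observe(); print(s)
for n in ["scene","side","wrist"]:
    c=imaging.capture(n); cv2.imwrite(f"pics/{n}0.png",c["img"]); print(n,c["K"],c["D"],c["eye"],c["rotation"])
E
```

```text
pics
{'time': 0.0, 'q': array([ 0.1055152 ,  0.50833705, -0.23751803,  1.50115982,  0.12567362,
        1.14887986, -0.15476945]), 'joint_velocities': array([-3.64572134e-04,  2.38423028e-04,  5.54283500e-04,  2.28189032e-04,
       -1.08293060e-03,  3.07947067e-05, -7.52148692e-04]), 'joint_torque': array([ 1.19726570e-03, -6.20588279e+01, -2.18696728e+00, -2.49655455e+01,
        1.23123583e-02,  1.21321963e-02,  2.04169703e-05]), 'ee_pos': array([ 6.24528201e-01, -8.18136276e-05,  2.52420563e-01]), 'ee_rot': array([-3.13979439e+00,  1.28979307e-05,  1.57081535e+00]), 'ft_force': array([-0.52415728,  0.33561575,  0.21479424]), 'torque': array([-0.01995082, -0.021286  ,  0.02271393]), 'width': 0.9970259561228042}
scene [[418.78875726   0.         252.32155413]
 [  0.         418.78875726 191.02776459]
 [  0.           0.           1.        ]] [-0.04311451  0.          0.          0.          0.        ] [-0.90408911 -0.64427411  1.02013028] [-2.10759587 -0.00961333 -1.07239073]
side [[385.54322292   0.         260.46710377]
 [  0.         385.54322292 190.98152037]
 [  0.           0.           1.        ]] [-0.09195544  0.          0.          0.          0.        ] [-0.1174411  -0.77822308  1.00643772] [-2.26078383  0.01067429 -0.61890676]
wrist [[292.50061652   0.         257.84465008]
 [  0.         292.50061652 191.00841043]
 [  0.           0.           1.        ]] [-0.03509132  0.          0.          0.          0.        ] [0.62490942 0.08252472 0.37259424] [ 2.81256272e+00  2.61612793e-03 -2.46982195e-05]
```

View images.

View pics/scene0.png

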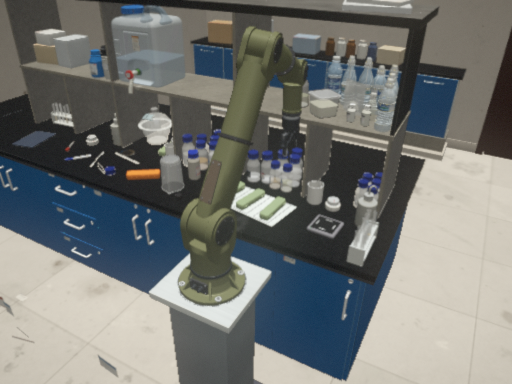

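View pics/side0.png

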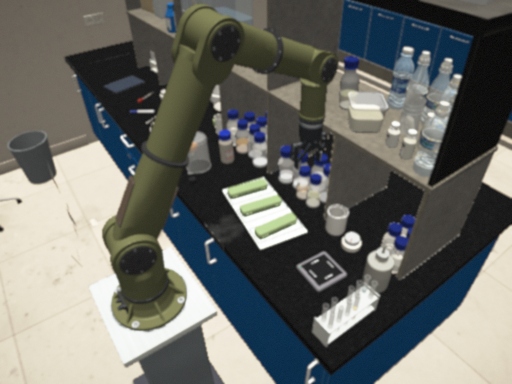

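View pics/wrist0.png

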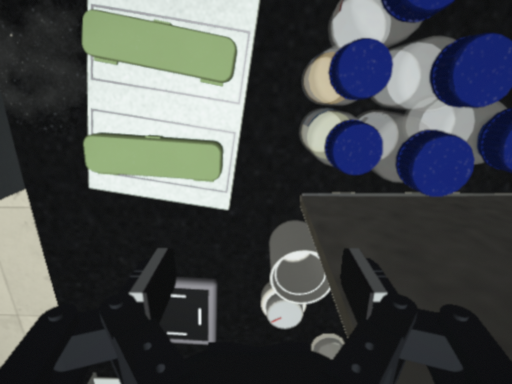

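```bash
cat > h.py <<'E'
import numpy as np, cv2
from scipy.spatial.transform import Rotation as R
from plant import status, imaging, bot
def cloud(n, mode="rpy"):
    c=imaging.capture(n); z=c["z_map"]; h,w=z.shape
    u,v=np.meshgrid(np.arange(w),np.arange(h))
    p=cv2.undistortPoints(np.stack([u,v],-1).reshape(-1,1,2).astype(np.float64),c["K"],np.array(c["D"])).reshape(h,w,2)
    P=np.concatenate([p*z[...,None],z[...,None]],-1)
    r=R.from_euler("xyz",c["rotation"]) if mode=="rpy" else R.from_rotvec(c["rotation"])
    return c["img"],P@r.as_matrix().T+c["eye"],z>0
def green(img):
    h=cv2.cvtColor(img,cv2.COLOR_BGR2HSV)
    return ((h[...,0]>33)&(h[...,0]<60)&(h[...,1]>50)&(h[...,2]>90))
def cases(n):
    img,W,ok=cloud(n)
    m=(green(img)&ok&(W[...,2]<0.3)).astype(np.uint8)
    k,l,st,_=cv2.connectedComponentsWithStats(m)
    for i in range(1,k):
        if st[i,4]<200: continue
        P=W[l==i]; zt=np.percentile(P[:,2],80)
        Q=P[abs(P[:,2]-zt)<0.006]
        r=cv2.minAreaRect((Q[:,:2]*1000).astype(np.float32))
        print(n,st[i],"ztop %.4f"%zt,"ctr",np.round(r[0],1),"size",np.round(r[1],1),"ang",round(r[2],1))
E
python3 - <<'E'
from h import *
for n in ["scene","side"]:
    for mode in ["rpy","rv"]:
        img,W,ok=cloud(n,mode); 
        m=ok&(abs(W[...,2])<0.01); print(n,mode,m.sum())
for n in ["scene","side","wrist"]: cases(n)
img,W,ok=cloud("wrist")
for (v,u) in [(20,254),(207,230),(188,90),(313,187),(280,214),(283,160),(343,165),(343,215)]: print(u,v,W[v,u])
img,W,ok=cloud("side")
for (v,u) in [(252,322),(291,322),(269,344),(269,300),(265,322),(180,262),(228,304),(245,264),(200,318)]: print('side',u,v,W[v,u])
E
```

```text
scene rpy 24204
scene rv 1228
side rpy 36138
side rv 3233
scene [237 188  28  21 234] ztop 0.0319 ctr [511.3 122.3] size [ 47.6 165.1] ang 82.3
scene [260 196  26  23 226] ztop 0.0322 ctr [493.6  -0.7] size [ 43.4 167.1] ang 86.5
side [228 179  39  19 418] ztop 0.0380 ctr [530.2 245.7] size [ 53.3 158. ] ang 77.5
side [240 195  42  21 414] ztop 0.0381 ctr [514.5 126. ] size [ 40.9 163.1] ang 78.3
side [255 213  42  25 473] ztop 0.0378 ctr [495.6   5.1] size [ 41.2 163.1] ang 86.4
wrist [  82   10  154   76 7044] ztop 0.0354 ctr [518.4 129.8] size [ 48.  163.5] ang 78.9
wrist [  83  134  139   47 5158] ztop 0.0355 ctr [498.1   8.7] size [ 49.1 163.6] ang 85.9
254 20 [0.62038263 0.15947895 0.00429072]
230 207 [ 0.58646438 -0.06786372  0.00066073]
90 188 [ 0.39847208 -0.03944489  0.00359808]
187 313 [ 0.51706676 -0.23519208  0.01627726]
214 280 [ 0.55962687 -0.18205337  0.00698157]
160 283 [0.58242479 0.00390265 0.26679017]
165 343 [0.59901415 0.01612373 0.3105669 ]
215 343 [0.61168417 0.00865032 0.30332147]
side 322 252 [ 0.54877371 -0.18384664  0.01783134]
side 322 291 [ 4.51245709e-01 -2.93797836e-01 -3.96239659e-05]
side 344 269 [ 0.56966681 -0.27141912 -0.0008219 ]
side 300 269 [ 0.4449029  -0.19266519  0.01232002]
side 322 265 [ 0.51019111 -0.2261895   0.01847815]
side 262 180 [0.60061716 0.23693332 0.0383774 ]
side 304 228 [ 0.58030783 -0.05356875  0.00875902]
side 264 245 [ 0.41506148 -0.033445    0.00638068]
side 318 200 [0.70792036 0.0150977  0.03043149]
```

```bash
cat >> h.py <<'E'
def rect(n,lo,hi,zlo,zhi,sat=None,vmin=0):
    img,W,ok=cloud(n); h=cv2.cvtColor(img,cv2.COLOR_BGR2HSV)
    m=ok&(W[...,2]>zlo)&(W[...,2]<zhi)&(W[...,0]>lo[0])&(W[...,0]<hi[0])&(W[...,1]>lo[1])&(W[...,1]<hi[1])&(h[...,2]>vmin)
    if sat: m&=h[...,1]<sat
    m=cv2.morphologyEx(m.astype(np.uint8),cv2.MORPH_OPEN,np.ones((2,2)))
    P=W[m>0]; r=cv2.minAreaRect((P[:,:2]*1000).astype(np.float32)); print(n,len(P),r, P[:,2].mean())
E
python3 - <<'E'
from h import *
for n in ["scene","side","wrist"]:
    rect(n,(.36,-.1),(.65,.36),-.005,.014,60,150)
    rect(n,(.4,-.33),(.62,-.13),.0095,.03)
img,W,ok=cloud("side"); cv2.imwrite("pics/sidez.png",cv2.resize(img[150:330,180:440],None,fx=3,fy=3,interpolation=2))
E
```

```text
scene 815 ((-149.56719970703125, -201.84829711914062), (1726.464111328125, 281.95306396484375), 21.110660552978516) 0.006180376198831922
scene 472 ((-180.82952880859375, -403.86676025390625), (1518.0284423828125, 138.5316619873047), 13.17227554321289) 0.021156551888623167
side 1696 ((299.3681945800781, -298.8182373046875), (1237.596435546875, 287.3865051269531), 62.06845474243164) 0.011015681569644588
side 1059 ((197.8515625, -455.6158752441406), (887.90185546875, 159.9065399169922), 35.44773483276367) 0.021728866200036515
wrist 18661 ((518.708984375, 67.8885498046875), (258.1746826171875, 204.98260498046875), 80.43489074707031) 0.006337196945503661
wrist 3051 ((544.3709106445312, -113.67723083496094), (414.7858581542969, 89.92696380615234), 79.86714935302734) 0.018192921800732086
```

View pics/sidez.png

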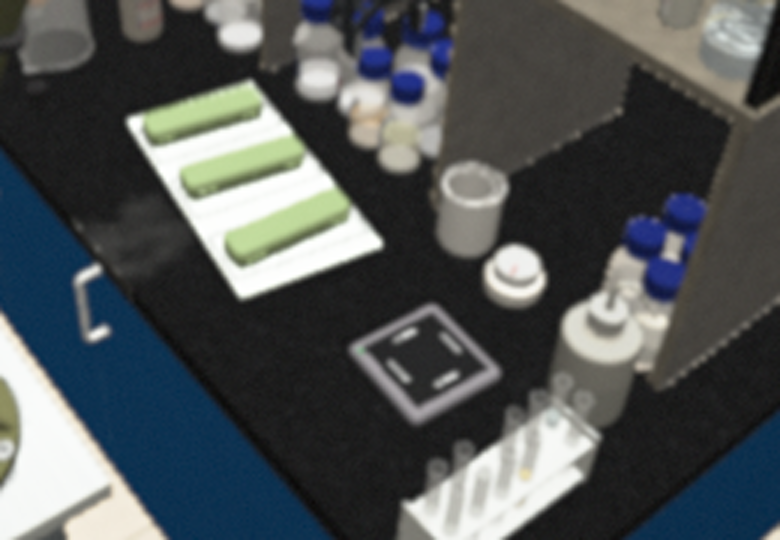

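```bash
cat >> h.py <<'E'
def rayz(n,pix,z):
    c=imaging.capture(n)
    p=cv2.undistortPoints(np.array(pix,float).reshape(-1,1,2),c["K"],np.array(c["D"])).reshape(-1,2)
    d=np.c_[p,np.ones(len(p))]@R.from_euler("xyz",c["rotation"]).as_matrix().T
    return np.array(c["eye"])+d*((z-c["eye"][2])/d[:,2])[:,None]
E
python3 - <<'E'
from h import *
z=lambda L:[(a/3+180-.33,b/3+150-.33) for a,b in L]
P=rayz("side",z([(433,305),(500,373),(415,422),(350,350)]),.017); print(P.round(4),P.mean(0))
B=rayz("side",z([(250,80),(383,243),(245,298),(127,122)]),.005); print(B.round(4),B.mean(0))
print(rayz("wrist",[(229,209),(89,188),(260,0)],.005))
img,W,ok=cloud("side")
for nm,(u,v) in dict(cup=(472,185),timer=(515,262),wash=(605,315),rackL=(405,505),rackR=(595,435),jar1=(400,130),bag=(405,85),part=(435,195)).items():
    print(nm,W[int(v/3+150),int(u/3+180)].round(3))
E
```

```text
[[ 0.5568 -0.1852  0.017 ]
 [ 0.5491 -0.2996  0.017 ]
 [ 0.4333 -0.2928  0.017 ]
 [ 0.4397 -0.1798  0.017 ]] [ 0.49473585 -0.23934784  0.017     ]
[[ 0.6437  0.2901  0.005 ]
 [ 0.5838 -0.0684  0.005 ]
 [ 0.3974 -0.0421  0.005 ]
 [ 0.453   0.3129  0.005 ]] [0.5194853  0.12311707 0.005     ]
[[ 0.58550136 -0.06905558  0.005     ]
 [ 0.39798509 -0.03898617  0.005     ]
 [ 0.62712085  0.17924054  0.005     ]]
cup [ 0.7   -0.093  0.057]
timer [ 0.655 -0.21   0.048]
wash [ 0.591 -0.375  0.15 ]
rackL [ 0.333 -0.385  0.075]
rackR [ 0.528 -0.438  0.077]
jar1 [0.682 0.02  0.075]
bag [0.7   0.035 0.129]
part [ 0.681 -0.055  0.019]
```

Request:
drive_tool(plan=[{"tx": 0.3, "ty": -0.3, "tz": 0, "az": -0.04, "gripper": 0}, {"tx": 0.6, "ty": -0.6, "tz": 0, "az": -0.08, "gripper": 0}, {"tx": 1, "ty": -0.95, "tz": 0, "az": -0.12, "gripper": 0}, {"tx": 1, "ty": -0.95, "tz": 0, "az": -0.16, "gripper": 0}, {"tx": 1, "ty": -0.95, "tz": 0, "az": -0.2, "gripper": 0}, {"tx": 1, "ty": -0.95, "tz": 0, "az": -0.24, "gripper": 0}, {"tx": 1, "ty": -0.95, "tz": 0, "az": -0.28, "gripper": 0}, {"tx": 1, "ty": -0.95, "tz": 0, "az": -0.32, "gripper": 0}, {"tx": 1, "ty": -0.95, "tz": 0, "az": -0.36, "gripper": 0}, {"tx": 1, "ty": -0.95, "tz": 0, "az": -0.4, "gripper": 0}, {"tx": 1, "ty": -0.95, "tz": 0, "az": -0.436, "gripper": 0}])

```text
invalid input at $.plan[0]: expected keys tx, ty, tz, ax, ay, az, gripper
```

Request:
drive_tool(plan=[{"tx": 0.3, "ty": -0.3, "tz": 0, "ax": 0, "ay": 0, "az": -0.04, "gripper": 0}, {"tx": 0.6, "ty": -0.6, "tz": 0, "ax": 0, "ay": 0, "az": -0.08, "gripper": 0}, {"tx": 1, "ty": -0.95, "tz": 0, "ax": 0, "ay": 0, "az": -0.12, "gripper": 0}, {"tx": 1, "ty": -0.95, "tz": 0, "ax": 0, "ay": 0, "az": -0.16, "gripper": 0}, {"tx": 1, "ty": -0.95, "tz": 0, "ax": 0, "ay": 0, "az": -0.2, "gripper": 0}, {"tx": 1, "ty": -0.95, "tz": 0, "ax": 0, "ay": 0, "az": -0.24, "gripper": 0}, {"tx": 1, "ty": -0.95, "tz": 0, "ax": 0, "ay": 0, "az": -0.28, "gripper": 0}, {"tx": 1, "ty": -0.95, "tz": 0, "ax": 0, "ay": 0, "az": -0.32, "gripper": 0}, {"tx": 1, "ty": -0.95, "tz": 0, "ax": 0, "ay": 0, "az": -0.36, "gripper": 0}, {"tx": 1, "ty": -0.95, "tz": 0, "ax": 0, "ay": 0, "az": -0.4, "gripper": 0}, {"tx": 1, "ty": -0.95, "tz": 0, "ax": 0, "ay": 0, "az": -0.436, "gripper": 0}])

```text
time: 2.07
ee_pos: [0.53, 0.0999, 0.2534]
ee_rot: [3.142, 0.0, 2.947]
ft_force: [-1.4, -0.6, 0.5]
width: 1.002
```

```bash
cat >> h.py <<'E'
def goal(p,yaw,tilt=0.,s=None):
    """tilt>0: near end down. yaw: case yaw"""
    s=s or status.observe()
    Rc=R.from_euler("xyz",s["ee_rot"])
    Rg=R.from_euler("xyz",[np.pi,0,np.pi+yaw])
    # near end down: rotate about case's -across axis (horizontal, left dir) 
    ax=np.array([-np.sin(yaw),np.cos(yaw),0])
    Rg=R.from_rotvec(-ax*tilt)*Rg
    d=Rc.inv().apply(np.array(p)-s["ee_pos"])/0.1
    a=(Rc.inv()*Rg).as_rotvec()/np.pi
    print("t",d.round(3),"a",a.round(4))
E
python3 - <<'E'
from h import *
goal([.53,.246,.253],-.195)
E
```

```text
t [0.283 1.433 0.004] a [0.     0.0001 0.    ]
```

Request:
drive_tool(plan=[{"tx": 0.1, "ty": 0.4, "tz": 0, "ax": 0, "ay": 0, "az": 0, "gripper": 0}, {"tx": 0.2, "ty": 0.8, "tz": 0, "ax": 0, "ay": 0, "az": 0, "gripper": 0}, {"tx": 0.28, "ty": 1, "tz": 0, "ax": 0, "ay": 0, "az": 0, "gripper": 0}, {"tx": 0.28, "ty": 1, "tz": 0, "ax": 0, "ay": 0, "az": 0, "gripper": 0}])

```text
time: 2.4
ee_pos: [0.5208, 0.21, 0.2538]
ee_rot: [3.137, -0.001, 2.948]
ft_force: [-0.6, 0.3, 0.0]
width: 0.997
```

Run:
```python
from h import *
c=imaging.capture("wrist"); cv2.imwrite("pics/w1.png",c["img"])
print(status.observe()["time"],status.observe()["q"]); cases("wrist")
```

```text
2.45 [-0.01308179  0.45076519 -0.61795973  1.66912756  0.28373882  1.11219335
  0.66447323]
wrist [ 268   98   45  132 4989] ztop 0.0353 ctr [533.2 244.4] size [ 47.8 161.7] ang 78.4
wrist [ 171  104   47  130 4959] ztop 0.0353 ctr [517.  130.7] size [ 48.  161.4] ang 78.8
wrist [  60  108   70  131 4735] ztop 0.0352 ctr [498.2   9.9] size [ 46.5 163.4] ang 85.4
```

View pics/w1.png

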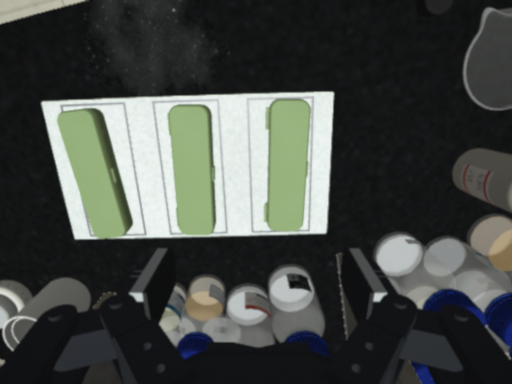

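Run:
```python
from h import *
B=rayz("wrist",[(42,101),(333,92.5),(327,234),(75,240)],.005); print(B.round(4)); c=B.mean(0); print(c)
y=B[1]-B[0]+B[2]-B[3]; y/=np.linalg.norm(y); print(np.arctan2(-y[0],y[1]))
for k in (1,0,-1): print(c+.115*k*y)
goal([.533,.244,.06],-.2); goal([.533,.244,.021],-.2)
```

```text
[[ 0.3964 -0.0419  0.005 ]
 [ 0.4589  0.3084  0.005 ]
 [ 0.6452  0.278   0.005 ]
 [ 0.5846 -0.0763  0.005 ]]
[0.52129561 0.11704558 0.005     ]
-0.1730822695161359
[0.54110083 0.23032732 0.005     ]
[0.52129561 0.11704558 0.005     ]
[0.50149038 0.00376384 0.005     ]
t [-0.019  0.424  1.931] a [-0.0003  0.     -0.0003]
t [-0.019  0.425  2.321] a [-0.0003  0.     -0.0003]
```

Request:
drive_tool(plan=[{"tx": -0.01, "ty": 0.21, "tz": 0.3, "ax": 0, "ay": 0, "az": 0, "gripper": 0}, {"tx": -0.02, "ty": 0.42, "tz": 0.65, "ax": 0, "ay": 0, "az": 0, "gripper": 0}, {"tx": -0.02, "ty": 0.425, "tz": 1, "ax": 0, "ay": 0, "az": 0, "gripper": 0}, {"tx": -0.02, "ty": 0.425, "tz": 1, "ax": 0, "ay": 0, "az": 0, "gripper": 0}])

```text
time: 2.88
ee_pos: [0.5306, 0.242, 0.1472]
ee_rot: [-3.135, -0.008, 2.94]
ft_force: [-1.1, -1.8, -0.3]
width: 1.0
```

Request:
drive_tool(plan=[{"tx": 0, "ty": 0, "tz": 0.25, "ax": 0, "ay": 0, "az": 0, "gripper": 0}, {"tx": 0, "ty": 0, "tz": 0.5, "ax": 0, "ay": 0, "az": 0, "gripper": 0}, {"tx": 0, "ty": 0, "tz": 0.75, "ax": 0, "ay": 0, "az": 0, "gripper": 0}, {"tx": 0, "ty": 0, "tz": 0.75, "ax": 0, "ay": 0, "az": 0, "gripper": 0}])

```text
time: 3.22
ee_pos: [0.5322, 0.2413, 0.0757]
ee_rot: [-3.137, -0.004, 2.938]
ft_force: [-0.8, -0.9, 0.6]
width: 0.998
```

Run:
```python
from h import *
c=imaging.capture("wrist"); cv2.imwrite("pics/w2.png",c["img"])
goal([.533,.244,.029],-.2); cases("wrist"); s=status.observe();print(s["time"],s["torque"],s["ft_force"])
```

```text
t [0.001 0.019 0.489] a [-0.0011 -0.0006 -0.001 ]
wrist [  217    95    87   240 17456] ztop 0.0352 ctr [533.4 244.1] size [ 47.5 163.3] ang 78.2
wrist [   24   110   104   203 13908] ztop 0.0352 ctr [504.2 133.9] size [ 47.6 136.7] ang 79.5
3.3167 [-0.00523473  0.01230256  0.02621307] [ 0.37901016 -0.68499182  0.55812884]
```

View pics/w2.png

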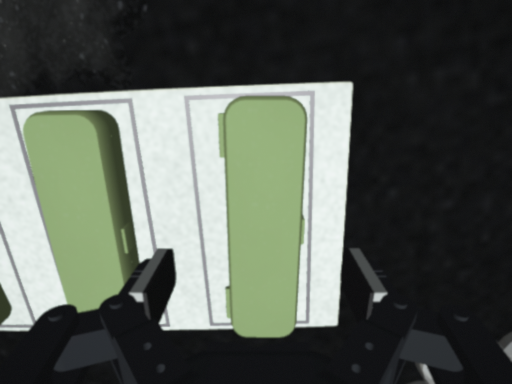

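Request:
drive_tool(plan=[{"tx": 0, "ty": 0.02, "tz": 0.16, "ax": 0, "ay": 0, "az": 0, "gripper": 0}, {"tx": 0, "ty": 0.02, "tz": 0.32, "ax": 0, "ay": 0, "az": 0, "gripper": 0}, {"tx": 0, "ty": 0.02, "tz": 0.45, "ax": 0, "ay": 0, "az": 0, "gripper": 0}, {"tx": 0, "ty": 0.02, "tz": 0.48, "ax": 0, "ay": 0, "az": 0, "gripper": 0}, {"tx": 0, "ty": 0.02, "tz": 0.48, "ax": 0, "ay": 0, "az": 0, "gripper": 255}, {"tx": 0, "ty": 0.02, "tz": 0.48, "ax": 0, "ay": 0, "az": 0, "gripper": 255}, {"tx": 0, "ty": 0.02, "tz": 0.48, "ax": 0, "ay": 0, "az": 0, "gripper": 255}, {"tx": 0, "ty": 0.02, "tz": 0.48, "ax": 0, "ay": 0, "az": 0, "gripper": 255}, {"tx": 0, "ty": 0.02, "tz": 0.48, "ax": 0, "ay": 0, "az": 0, "gripper": 255}, {"tx": 0, "ty": 0.02, "tz": 0.48, "ax": 0, "ay": 0, "az": 0, "gripper": 255}, {"tx": 0, "ty": 0.02, "tz": 0.48, "ax": 0, "ay": 0, "az": 0, "gripper": 255}])

```text
time: 4.23
ee_pos: [0.5342, 0.2467, 0.0322]
ee_rot: [3.141, 0.002, 2.94]
ft_force: [-1.2, -2.0, 8.3]
width: 0.528
```

Run:
```python
from h import *
s=status.observe();print(s)
goal([.52,.24,.19],-.2,0);goal([.52,.24,.19],-.2,.45);goal([.52,.24,.19],-.2,-.45)
```

```text
{'time': 4.2333, 'q': array([-0.18655963,  0.73789867, -0.46692125,  1.84055851,  0.50378729,
        0.68076587,  0.42145751]), 'joint_velocities': array([-0.00032072, -0.00085594,  0.00141362, -0.00034395,  0.00046799,
       -0.00024986,  0.00012042]), 'joint_torque': array([-8.88142940e-01, -6.02508187e+01, -6.79852143e+00, -1.48735330e+01,
        6.51884708e-02, -8.35298952e-01,  3.46280518e-02]), 'ee_pos': array([0.53420489, 0.24666646, 0.03221633]), 'ee_rot': array([3.14099855e+00, 2.20815652e-03, 2.93987143e+00]), 'ft_force': array([-1.20104885, -2.00236315,  8.268844  ]), 'torque': array([-0.32770131,  0.27253128, -0.08015445]), 'width': 0.5278701528572999}
t [ 0.122 -0.093 -1.578] a [ 0.0002  0.0007 -0.0005]
t [ 0.122 -0.093 -1.578] a [ 1.000e-04 -1.425e-01 -6.000e-04]
t [ 0.122 -0.093 -1.578] a [ 0.0003  0.1439 -0.0005]
```

Request:
drive_tool(plan=[{"tx": 0.02, "ty": 0, "tz": -0.1, "ax": 0, "ay": 0, "az": 0, "gripper": 255}, {"tx": 0.04, "ty": 0, "tz": -0.3, "ax": 0, "ay": 0, "az": 0, "gripper": 255}, {"tx": 0.08, "ty": -0.03, "tz": -0.55, "ax": 0, "ay": 0, "az": 0, "gripper": 255}, {"tx": 0.1, "ty": -0.05, "tz": -0.8, "ax": 0, "ay": 0, "az": 0, "gripper": 255}, {"tx": 0.12, "ty": -0.05, "tz": -1, "ax": 0, "ay": 0, "az": 0, "gripper": 255}, {"tx": 0.12, "ty": -0.05, "tz": -1, "ax": 0, "ay": 0, "az": 0, "gripper": 255}])

```text
time: 4.73
ee_pos: [0.5217, 0.2458, 0.1352]
ee_rot: [3.137, 0.005, 2.941]
ft_force: [0.0, 0.3, -3.0]
width: 0.534
```

Request:
drive_tool(plan=[{"tx": 0, "ty": 0, "tz": -0.15, "ax": 0, "ay": -0.02, "az": 0, "gripper": 255}, {"tx": 0, "ty": 0, "tz": -0.3, "ax": 0, "ay": -0.04, "az": 0, "gripper": 255}, {"tx": 0, "ty": 0, "tz": -0.45, "ax": 0, "ay": -0.06, "az": 0, "gripper": 255}, {"tx": 0, "ty": 0, "tz": -0.6, "ax": 0, "ay": -0.08, "az": 0, "gripper": 255}, {"tx": 0, "ty": 0, "tz": -0.7, "ax": 0, "ay": -0.1, "az": 0, "gripper": 255}, {"tx": 0, "ty": 0, "tz": -0.7, "ax": 0, "ay": -0.12, "az": 0, "gripper": 255}, {"tx": 0, "ty": 0, "tz": -0.7, "ax": 0, "ay": -0.14, "az": 0, "gripper": 255}, {"tx": 0, "ty": 0, "tz": -0.7, "ax": 0, "ay": -0.14, "az": 0, "gripper": 255}, {"tx": 0, "ty": 0, "tz": -0.7, "ax": 0, "ay": -0.14, "az": 0, "gripper": 255}, {"tx": 0, "ty": 0, "tz": -0.7, "ax": 0, "ay": -0.14, "az": 0, "gripper": 255}, {"tx": 0, "ty": 0, "tz": -0.7, "ax": 0, "ay": -0.14, "az": 0, "gripper": 255}, {"tx": 0, "ty": 0, "tz": -0.7, "ax": 0, "ay": -0.14, "az": 0, "gripper": 255}, {"tx": 0, "ty": 0, "tz": -0.7, "ax": 0, "ay": -0.14, "az": 0, "gripper": 255}, {"tx": 0, "ty": 0, "tz": -0.7, "ax": 0, "ay": -0.14, "az": 0, "gripper": 255}])

```text
time: 5.9
ee_pos: [0.521, 0.2438, 0.2002]
ee_rot: [-3.142, 0.439, 2.939]
ft_force: [0.9, -0.2, -3.5]
width: 0.529
```

```bash
cat >> h.py <<'E'
def ft():
    s=status.observe(); Rc=R.from_euler("xyz",s["ee_rot"])
    print("t",round(s["time"],2),"pos",s["ee_pos"].round(4),"rot",s["ee_rot"].round(3),"w",round(s["width"],3),"q6",round(s["q"][5],2))
    print("F",s["ft_force"].round(2),"T",s["torque"].round(3),"T across(tool y)",round(Rc.inv().apply(s["torque"])[1],3))
E
python3 - <<'E'
from h import *
ft(); 
for n in ["side","wrist"]:
    c=imaging.capture(n); cv2.imwrite(f"pics/{n}3.png",c["img"])
E
```

```text
t 5.9 pos [0.521  0.2438 0.2002] rot [-3.142  0.439  2.939] w 0.529 q6 0.65
F [ 0.87 -0.17 -3.55] T [ 0.107  0.6   -0.066] T across(tool y) 0.61
```

View pics/side3.png

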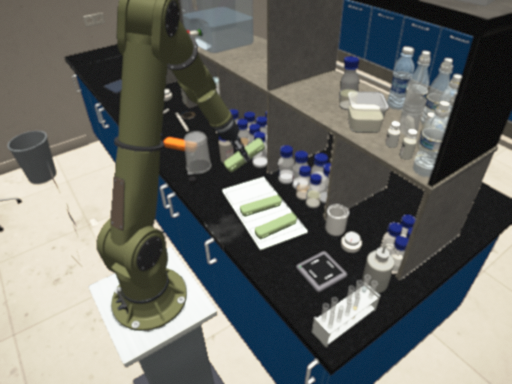

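View pics/wrist3.png

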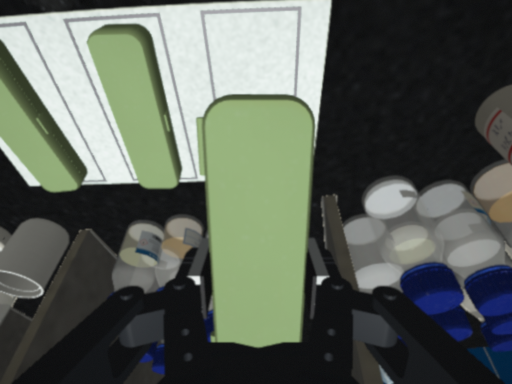

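Request:
drive_tool(plan=[{"tx": 0, "ty": 0, "tz": 0, "ax": 0, "ay": 0.03, "az": 0, "gripper": 255}, {"tx": 0, "ty": 0, "tz": 0, "ax": 0, "ay": 0.06, "az": 0, "gripper": 255}, {"tx": 0, "ty": 0, "tz": 0, "ax": 0, "ay": 0.09, "az": 0, "gripper": 255}, {"tx": 0, "ty": 0, "tz": 0, "ax": 0, "ay": 0.12, "az": 0, "gripper": 255}, {"tx": 0, "ty": 0, "tz": 0, "ax": 0, "ay": 0.14, "az": 0, "gripper": 255}, {"tx": 0, "ty": 0, "tz": 0, "ax": 0, "ay": 0.14, "az": 0, "gripper": 255}, {"tx": 0, "ty": 0, "tz": 0, "ax": 0, "ay": 0.14, "az": 0, "gripper": 255}, {"tx": 0, "ty": 0, "tz": 0, "ax": 0, "ay": 0.14, "az": 0, "gripper": 255}, {"tx": 0, "ty": 0, "tz": 0, "ax": 0, "ay": 0.14, "az": 0, "gripper": 255}])

```text
time: 6.75
ee_pos: [0.5195, 0.2449, 0.2004]
ee_rot: [-3.141, 0.001, 2.943]
ft_force: [0.2, -0.2, -2.0]
width: 0.535
```

```bash
python3 -c "
from h import *
ft()"
```

```text
t 6.75 pos [0.5195 0.2449 0.2004] rot [-3.141e+00  1.000e-03  2.943e+00] w 0.535 q6 1.0
F [ 0.18 -0.19 -2.02] T [ 0.027 -0.105  0.006] T across(tool y) -0.098
```

Request:
drive_tool(plan=[{"tx": 0, "ty": 0, "tz": 0, "ax": 0, "ay": 0.03, "az": 0, "gripper": 255}, {"tx": 0, "ty": 0, "tz": 0, "ax": 0, "ay": 0.06, "az": 0, "gripper": 255}, {"tx": 0, "ty": 0, "tz": 0, "ax": 0, "ay": 0.09, "az": 0, "gripper": 255}, {"tx": 0, "ty": 0, "tz": 0, "ax": 0, "ay": 0.12, "az": 0, "gripper": 255}, {"tx": 0, "ty": 0, "tz": 0, "ax": 0, "ay": 0.14, "az": 0, "gripper": 255}, {"tx": 0, "ty": 0, "tz": 0, "ax": 0, "ay": 0.14, "az": 0, "gripper": 255}, {"tx": 0, "ty": 0, "tz": 0, "ax": 0, "ay": 0.14, "az": 0, "gripper": 255}, {"tx": 0, "ty": 0, "tz": 0, "ax": 0, "ay": 0.14, "az": 0, "gripper": 255}, {"tx": 0, "ty": 0, "tz": 0, "ax": 0, "ay": 0.14, "az": 0, "gripper": 255}, {"tx": 0, "ty": 0, "tz": 0, "ax": 0, "ay": 0.14, "az": 0, "gripper": 255}, {"tx": 0, "ty": 0, "tz": 0, "ax": 0, "ay": 0.14, "az": 0, "gripper": 255}, {"tx": 0, "ty": 0, "tz": 0, "ax": 0, "ay": 0.14, "az": 0, "gripper": 255}, {"tx": 0, "ty": 0, "tz": 0, "ax": 0, "ay": 0.14, "az": 0, "gripper": 255}])

```text
time: 7.83
ee_pos: [0.5205, 0.2443, 0.2006]
ee_rot: [3.142, -0.439, 2.941]
ft_force: [0.5, 0.4, -2.3]
width: 0.532
```

```bash
python3 -c "
from h import *
ft()
c=imaging.capture('side'); cv2.imwrite('pics/side4.png',c['img'][100:300,150:400])"
```

```text
t 7.83 pos [0.5205 0.2443 0.2006] rot [ 3.142 -0.439  2.941] w 0.532 q6 1.43
F [ 0.49  0.44 -2.29] T [-0.107 -0.599  0.065] T across(tool y) -0.608
```

View pics/side4.png

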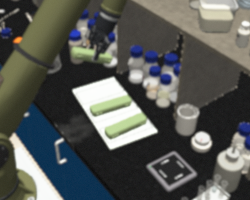

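Request:
drive_tool(plan=[{"tx": 0, "ty": 0, "tz": 0, "ax": 0, "ay": -0.03, "az": 0, "gripper": 255}, {"tx": 0, "ty": 0, "tz": 0, "ax": 0, "ay": -0.06, "az": 0, "gripper": 255}, {"tx": 0, "ty": 0, "tz": 0, "ax": 0, "ay": -0.09, "az": 0, "gripper": 255}, {"tx": 0, "ty": 0, "tz": 0, "ax": 0, "ay": -0.12, "az": 0, "gripper": 255}, {"tx": 0, "ty": 0, "tz": 0, "ax": 0, "ay": -0.14, "az": 0, "gripper": 255}, {"tx": 0, "ty": 0, "tz": 0, "ax": 0, "ay": -0.14, "az": 0, "gripper": 255}, {"tx": 0, "ty": 0, "tz": 0, "ax": 0, "ay": -0.14, "az": 0, "gripper": 255}, {"tx": 0, "ty": 0, "tz": 0, "ax": 0, "ay": -0.14, "az": 0, "gripper": 255}, {"tx": 0, "ty": 0, "tz": 0, "ax": 0, "ay": -0.14, "az": 0, "gripper": 255}])

```text
time: 8.63
ee_pos: [0.5215, 0.2436, 0.1998]
ee_rot: [-3.141, -0.002, 2.939]
ft_force: [0.6, -0.7, -2.0]
width: 0.536
```

```bash
python3 -c "
from h import *
ft()
goal([.537,.238,.032],-.19)"
```

```text
t 8.63 pos [0.5215 0.2436 0.1998] rot [-3.141e+00 -2.000e-03  2.939e+00] w 0.536 q6 1.01
F [ 0.57 -0.74 -2.01] T [0.05  0.122 0.004] T across(tool y) 0.129
t [-0.167 -0.023  1.678] a [-0.0001 -0.0006 -0.0041]
```

Request:
drive_tool(plan=[{"tx": -0.04, "ty": -0.01, "tz": 0.25, "ax": 0, "ay": 0, "az": 0, "gripper": 255}, {"tx": -0.1, "ty": -0.02, "tz": 0.5, "ax": 0, "ay": 0, "az": 0, "gripper": 255}, {"tx": -0.16, "ty": -0.02, "tz": 0.75, "ax": 0, "ay": 0, "az": 0, "gripper": 255}, {"tx": -0.16, "ty": -0.02, "tz": 1, "ax": 0, "ay": 0, "az": 0, "gripper": 255}, {"tx": -0.16, "ty": -0.02, "tz": 1, "ax": 0, "ay": 0, "az": 0, "gripper": 255}])

```text
time: 9.05
ee_pos: [0.5346, 0.2367, 0.095]
ee_rot: [-3.136, -0.008, 2.938]
ft_force: [-0.2, -0.7, -1.9]
width: 0.532
```

Request:
drive_tool(plan=[{"tx": 0, "ty": 0, "tz": 0.2, "ax": 0, "ay": 0, "az": 0, "gripper": 255}, {"tx": 0, "ty": 0, "tz": 0.4, "ax": 0, "ay": 0, "az": 0, "gripper": 255}, {"tx": 0, "ty": 0, "tz": 0.55, "ax": 0, "ay": 0, "az": 0, "gripper": 255}, {"tx": 0, "ty": 0, "tz": 0.62, "ax": 0, "ay": 0, "az": 0, "gripper": 255}, {"tx": 0, "ty": 0, "tz": 0.62, "ax": 0, "ay": 0, "az": 0, "gripper": 255}, {"tx": 0, "ty": 0, "tz": 0.62, "ax": 0, "ay": 0, "az": 0, "gripper": 255}])

```text
time: 9.55
ee_pos: [0.5364, 0.2393, 0.0389]
ee_rot: [3.141, -0.0, 2.94]
ft_force: [0.1, 0.6, -1.1]
width: 0.535
```

```bash
python3 -c "
from h import *
ft()"
```

```text
t 9.55 pos [0.5364 0.2393 0.0389] rot [ 3.141 -0.     2.94 ] w 0.535 q6 0.68
F [ 0.15  0.58 -1.14] T [0.    0.087 0.031] T across(tool y) 0.086
```

Request:
drive_tool(plan=[{"tx": 0, "ty": 0, "tz": 0.04, "ax": 0, "ay": 0, "az": 0, "gripper": 255}, {"tx": 0, "ty": 0, "tz": 0.06, "ax": 0, "ay": 0, "az": 0, "gripper": 255}, {"tx": 0, "ty": 0, "tz": 0.06, "ax": 0, "ay": 0, "az": 0, "gripper": 255}, {"tx": 0, "ty": 0, "tz": 0.06, "ax": 0, "ay": 0, "az": 0, "gripper": 0}, {"tx": 0, "ty": 0, "tz": 0.06, "ax": 0, "ay": 0, "az": 0, "gripper": 0}, {"tx": 0, "ty": 0, "tz": 0.06, "ax": 0, "ay": 0, "az": 0, "gripper": 0}, {"tx": 0, "ty": 0, "tz": 0.06, "ax": 0, "ay": 0, "az": 0, "gripper": 0}, {"tx": 0, "ty": 0, "tz": 0.06, "ax": 0, "ay": 0, "az": 0, "gripper": 0}, {"tx": 0, "ty": 0, "tz": 0.06, "ax": 0, "ay": 0, "az": 0, "gripper": 0}])

```text
time: 10.3
ee_pos: [0.5359, 0.2391, 0.0324]
ee_rot: [3.141, 0.0, 2.94]
ft_force: [-0.0, 0.0, 0.2]
width: 1.0
```

Request:
drive_tool(plan=[{"tx": 0, "ty": 0, "tz": -0.3, "ax": 0, "ay": 0, "az": 0, "gripper": 0}, {"tx": 0, "ty": 0, "tz": -0.7, "ax": 0, "ay": 0, "az": 0, "gripper": 0}, {"tx": 0, "ty": -0.3, "tz": -1, "ax": 0, "ay": 0, "az": 0, "gripper": 0}, {"tx": 0, "ty": -0.7, "tz": -1, "ax": 0, "ay": 0, "az": 0, "gripper": 0}, {"tx": 0, "ty": -1, "tz": -1, "ax": 0, "ay": 0, "az": 0, "gripper": 0}, {"tx": 0, "ty": -1, "tz": -1, "ax": 0, "ay": 0, "az": 0, "gripper": 0}, {"tx": 0, "ty": -1, "tz": -1, "ax": 0, "ay": 0, "az": 0, "gripper": 0}])

```text
time: 10.88
ee_pos: [0.5159, 0.1388, 0.1325]
ee_rot: [-3.14, 0.0, 2.937]
ft_force: [0.5, 1.0, 0.0]
width: 0.997
```

```bash
python3 -c "
from h import *
ft(); cases('wrist')
c=imaging.capture('wrist'); cv2.imwrite('pics/w5.png',c['img'])
goal([.517,.131,.06],-.195)"
```

```text
t 10.88 pos [0.5159 0.1388 0.1325] rot [-3.14   0.     2.937] w 0.997 q6 0.8
F [0.48 1.04 0.  ] T [ 0.029 -0.032 -0.021] T across(tool y) -0.025
wrist [  349    94    78   189 10077] ztop 0.0351 ctr [534.2 237.9] size [ 46.  159.7] ang 78.4
wrist [  213    99    66   190 10688] ztop 0.0352 ctr [517.3 129.9] size [ 48.  162.6] ang 78.6
wrist [  44  106   99  188 9660] ztop 0.0352 ctr [497.    9.7] size [ 46.8 161.6] ang 85.7
t [-0.03  -0.106  0.725] a [ 0.0003  0.0001 -0.0018]
```

View pics/w5.png

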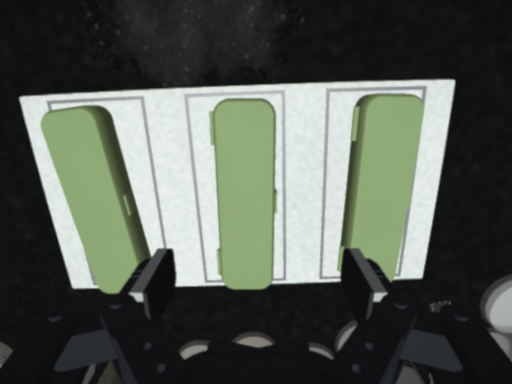

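Request:
drive_tool(plan=[{"tx": -0.02, "ty": -0.1, "tz": 0.2, "ax": 0, "ay": 0, "az": 0, "gripper": 0}, {"tx": -0.03, "ty": -0.11, "tz": 0.45, "ax": 0, "ay": 0, "az": 0, "gripper": 0}, {"tx": -0.03, "ty": -0.11, "tz": 0.7, "ax": 0, "ay": 0, "az": 0, "gripper": 0}, {"tx": -0.03, "ty": -0.11, "tz": 0.9, "ax": 0, "ay": 0, "az": 0, "gripper": 0}, {"tx": -0.03, "ty": -0.11, "tz": 1, "ax": 0, "ay": 0, "az": 0, "gripper": 0}, {"tx": -0.03, "ty": -0.11, "tz": 1, "ax": 0, "ay": 0, "az": 0, "gripper": 0}, {"tx": -0.03, "ty": -0.11, "tz": 1, "ax": 0, "ay": 0, "az": 0, "gripper": 255}, {"tx": -0.03, "ty": -0.11, "tz": 1, "ax": 0, "ay": 0, "az": 0, "gripper": 255}, {"tx": -0.03, "ty": -0.11, "tz": 1, "ax": 0, "ay": 0, "az": 0, "gripper": 255}, {"tx": -0.03, "ty": -0.11, "tz": 1, "ax": 0, "ay": 0, "az": 0, "gripper": 255}, {"tx": -0.03, "ty": -0.11, "tz": 1, "ax": 0, "ay": 0, "az": 0, "gripper": 255}, {"tx": -0.03, "ty": -0.11, "tz": 1, "ax": 0, "ay": 0, "az": 0, "gripper": 255}, {"tx": -0.03, "ty": -0.11, "tz": 1, "ax": 0, "ay": 0, "az": 0, "gripper": 255}])

```text
time: 12.07
ee_pos: [0.5174, 0.1302, 0.0339]
ee_rot: [3.14, 0.002, 2.941]
ft_force: [-1.3, 0.6, 7.1]
width: 0.536
```

Request:
drive_tool(plan=[{"tx": 0, "ty": 0, "tz": -0.1, "ax": 0, "ay": 0, "az": 0, "gripper": 255}, {"tx": 0, "ty": 0, "tz": -0.3, "ax": 0, "ay": 0, "az": 0, "gripper": 255}, {"tx": 0, "ty": 0, "tz": -0.55, "ax": 0, "ay": 0, "az": 0, "gripper": 255}, {"tx": 0, "ty": 0, "tz": -0.8, "ax": 0, "ay": 0, "az": 0, "gripper": 255}, {"tx": 0, "ty": 0, "tz": -1, "ax": 0, "ay": 0, "az": 0, "gripper": 255}, {"tx": 0, "ty": 0, "tz": -1, "ax": 0, "ay": 0, "az": 0, "gripper": 255}])

```text
time: 12.57
ee_pos: [0.5185, 0.1305, 0.137]
ee_rot: [3.139, 0.006, 2.94]
ft_force: [2.1, 0.1, -1.6]
width: 0.536
```

Request:
drive_tool(plan=[{"tx": 0, "ty": 0, "tz": -0.15, "ax": 0, "ay": -0.02, "az": 0, "gripper": 255}, {"tx": 0, "ty": 0, "tz": -0.3, "ax": 0, "ay": -0.04, "az": 0, "gripper": 255}, {"tx": 0, "ty": 0, "tz": -0.45, "ax": 0, "ay": -0.06, "az": 0, "gripper": 255}, {"tx": 0, "ty": 0, "tz": -0.6, "ax": 0, "ay": -0.08, "az": 0, "gripper": 255}, {"tx": 0, "ty": 0, "tz": -0.7, "ax": 0, "ay": -0.1, "az": 0, "gripper": 255}, {"tx": 0, "ty": 0, "tz": -0.7, "ax": 0, "ay": -0.12, "az": 0, "gripper": 255}, {"tx": 0, "ty": 0, "tz": -0.7, "ax": 0, "ay": -0.14, "az": 0, "gripper": 255}, {"tx": 0, "ty": 0, "tz": -0.7, "ax": 0, "ay": -0.14, "az": 0, "gripper": 255}, {"tx": 0, "ty": 0, "tz": -0.7, "ax": 0, "ay": -0.14, "az": 0, "gripper": 255}, {"tx": 0, "ty": 0, "tz": -0.7, "ax": 0, "ay": -0.14, "az": 0, "gripper": 255}, {"tx": 0, "ty": 0, "tz": -0.7, "ax": 0, "ay": -0.14, "az": 0, "gripper": 255}, {"tx": 0, "ty": 0, "tz": -0.7, "ax": 0, "ay": -0.14, "az": 0, "gripper": 255}, {"tx": 0, "ty": 0, "tz": -0.7, "ax": 0, "ay": -0.14, "az": 0, "gripper": 255}, {"tx": 0, "ty": 0, "tz": -0.7, "ax": 0, "ay": -0.14, "az": 0, "gripper": 255}])

```text
time: 13.73
ee_pos: [0.517, 0.1293, 0.2021]
ee_rot: [3.142, 0.439, 2.939]
ft_force: [0.3, 0.4, -2.7]
width: 0.533
```

```bash
python3 -c "
from h import *
ft()"
```

```text
t 13.73 pos [0.517  0.1293 0.2021] rot [3.142 0.439 2.939] w 0.533 q6 0.5
F [ 0.25  0.38 -2.7 ] T [ 0.102  0.603 -0.023] T across(tool y) 0.611
```

Request:
drive_tool(plan=[{"tx": 0, "ty": 0, "tz": 0, "ax": 0, "ay": 0.03, "az": 0, "gripper": 255}, {"tx": 0, "ty": 0, "tz": 0, "ax": 0, "ay": 0.06, "az": 0, "gripper": 255}, {"tx": 0, "ty": 0, "tz": 0, "ax": 0, "ay": 0.09, "az": 0, "gripper": 255}, {"tx": 0, "ty": 0, "tz": 0, "ax": 0, "ay": 0.12, "az": 0, "gripper": 255}, {"tx": 0, "ty": 0, "tz": 0, "ax": 0, "ay": 0.14, "az": 0, "gripper": 255}, {"tx": 0, "ty": 0, "tz": 0, "ax": 0, "ay": 0.14, "az": 0, "gripper": 255}, {"tx": 0, "ty": 0, "tz": 0, "ax": 0, "ay": 0.14, "az": 0, "gripper": 255}, {"tx": 0, "ty": 0, "tz": 0, "ax": 0, "ay": 0.14, "az": 0, "gripper": 255}, {"tx": 0, "ty": 0, "tz": 0, "ax": 0, "ay": 0.14, "az": 0, "gripper": 255}])

```text
time: 14.48
ee_pos: [0.5157, 0.1302, 0.2023]
ee_rot: [-3.141, 0.001, 2.942]
ft_force: [-0.6, 0.1, -2.4]
width: 0.531
```

```bash
python3 -c "
from h import *
ft()"
```

```text
t 14.48 pos [0.5157 0.1302 0.2023] rot [-3.141e+00  1.000e-03  2.942e+00] w 0.531 q6 0.95
F [-0.59  0.05 -2.38] T [-0.011 -0.004 -0.021] T across(tool y) -0.006
```

Request:
drive_tool(plan=[{"tx": 0, "ty": 0, "tz": 0, "ax": 0, "ay": 0.03, "az": 0, "gripper": 255}, {"tx": 0, "ty": 0, "tz": 0, "ax": 0, "ay": 0.06, "az": 0, "gripper": 255}, {"tx": 0, "ty": 0, "tz": 0, "ax": 0, "ay": 0.09, "az": 0, "gripper": 255}, {"tx": 0, "ty": 0, "tz": 0, "ax": 0, "ay": 0.12, "az": 0, "gripper": 255}, {"tx": 0, "ty": 0, "tz": 0, "ax": 0, "ay": 0.14, "az": 0, "gripper": 255}, {"tx": 0, "ty": 0, "tz": 0, "ax": 0, "ay": 0.14, "az": 0, "gripper": 255}, {"tx": 0, "ty": 0, "tz": 0, "ax": 0, "ay": 0.14, "az": 0, "gripper": 255}, {"tx": 0, "ty": 0, "tz": 0, "ax": 0, "ay": 0.14, "az": 0, "gripper": 255}, {"tx": 0, "ty": 0, "tz": 0, "ax": 0, "ay": 0.14, "az": 0, "gripper": 255}, {"tx": 0, "ty": 0, "tz": 0, "ax": 0, "ay": 0.14, "az": 0, "gripper": 255}, {"tx": 0, "ty": 0, "tz": 0, "ax": 0, "ay": 0.14, "az": 0, "gripper": 255}, {"tx": 0, "ty": 0, "tz": 0, "ax": 0, "ay": 0.14, "az": 0, "gripper": 255}, {"tx": 0, "ty": 0, "tz": 0, "ax": 0, "ay": 0.14, "az": 0, "gripper": 255}])

```text
time: 15.57
ee_pos: [0.5166, 0.1297, 0.2026]
ee_rot: [-3.141, -0.439, 2.941]
ft_force: [-0.1, 0.7, -2.1]
width: 0.534
```

```bash
python3 -c "
from h import *
ft()"
```

```text
t 15.57 pos [0.5166 0.1297 0.2026] rot [-3.141 -0.439  2.941] w 0.534 q6 1.43
F [-0.14  0.7  -2.13] T [-0.107 -0.64   0.003] T across(tool y) -0.648
```

Request:
drive_tool(plan=[{"tx": 0, "ty": 0, "tz": 0, "ax": 0, "ay": -0.03, "az": 0, "gripper": 255}, {"tx": 0, "ty": 0, "tz": 0, "ax": 0, "ay": -0.06, "az": 0, "gripper": 255}, {"tx": 0, "ty": 0, "tz": 0, "ax": 0, "ay": -0.09, "az": 0, "gripper": 255}, {"tx": 0, "ty": 0, "tz": 0, "ax": 0, "ay": -0.12, "az": 0, "gripper": 255}, {"tx": 0, "ty": 0, "tz": 0, "ax": 0, "ay": -0.14, "az": 0, "gripper": 255}, {"tx": 0, "ty": 0, "tz": 0, "ax": 0, "ay": -0.14, "az": 0, "gripper": 255}, {"tx": 0, "ty": 0, "tz": 0, "ax": 0, "ay": -0.14, "az": 0, "gripper": 255}, {"tx": 0, "ty": 0, "tz": 0, "ax": 0, "ay": -0.14, "az": 0, "gripper": 255}, {"tx": 0, "ty": 0, "tz": 0, "ax": 0, "ay": -0.14, "az": 0, "gripper": 255}])

```text
time: 16.32
ee_pos: [0.5174, 0.1293, 0.2019]
ee_rot: [3.141, -0.002, 2.939]
ft_force: [0.0, -0.1, -2.8]
width: 0.53
```

```bash
python3 -c "
from h import *
ft()
goal([.519,.124,.033],-.19)"
```

```text
t 16.32 pos [0.5174 0.1293 0.2019] rot [ 3.141e+00 -2.000e-03  2.939e+00] w 0.53 q6 0.95
F [ 0.05 -0.11 -2.78] T [-0.061  0.052 -0.019] T across(tool y) 0.039
t [-0.029 -0.049  1.689] a [ 0.     -0.0006 -0.004 ]
```

Request:
drive_tool(plan=[{"tx": -0.01, "ty": -0.02, "tz": 0.25, "ax": 0, "ay": 0, "az": 0, "gripper": 255}, {"tx": -0.02, "ty": -0.04, "tz": 0.5, "ax": 0, "ay": 0, "az": 0, "gripper": 255}, {"tx": -0.03, "ty": -0.05, "tz": 0.75, "ax": 0, "ay": 0, "az": 0, "gripper": 255}, {"tx": -0.03, "ty": -0.05, "tz": 1, "ax": 0, "ay": 0, "az": 0, "gripper": 255}, {"tx": -0.03, "ty": -0.05, "tz": 1, "ax": 0, "ay": 0, "az": 0, "gripper": 255}])

```text
time: 16.73
ee_pos: [0.5168, 0.1227, 0.0976]
ee_rot: [-3.138, -0.008, 2.939]
ft_force: [-0.9, -0.9, -2.2]
width: 0.531
```

Request:
drive_tool(plan=[{"tx": 0, "ty": 0, "tz": 0.2, "ax": 0, "ay": 0, "az": 0, "gripper": 255}, {"tx": 0, "ty": 0, "tz": 0.4, "ax": 0, "ay": 0, "az": 0, "gripper": 255}, {"tx": 0, "ty": 0, "tz": 0.55, "ax": 0, "ay": 0, "az": 0, "gripper": 255}, {"tx": 0, "ty": 0, "tz": 0.64, "ax": 0, "ay": 0, "az": 0, "gripper": 255}, {"tx": 0, "ty": 0, "tz": 0.68, "ax": 0, "ay": 0, "az": 0, "gripper": 255}, {"tx": 0, "ty": 0, "tz": 0.68, "ax": 0, "ay": 0, "az": 0, "gripper": 255}, {"tx": 0, "ty": 0, "tz": 0.68, "ax": 0, "ay": 0, "az": 0, "gripper": 255}])

```text
time: 17.32
ee_pos: [0.5194, 0.1244, 0.035]
ee_rot: [3.141, 0.001, 2.94]
ft_force: [-0.0, 0.2, -3.1]
width: 0.534
```

Request:
drive_tool(plan=[{"tx": 0, "ty": 0, "tz": 0.02, "ax": 0, "ay": 0, "az": 0, "gripper": 255}, {"tx": 0, "ty": 0, "tz": 0.025, "ax": 0, "ay": 0, "az": 0, "gripper": 255}, {"tx": 0, "ty": 0, "tz": 0.025, "ax": 0, "ay": 0, "az": 0, "gripper": 0}, {"tx": 0, "ty": 0, "tz": 0.025, "ax": 0, "ay": 0, "az": 0, "gripper": 0}, {"tx": 0, "ty": 0, "tz": 0.025, "ax": 0, "ay": 0, "az": 0, "gripper": 0}, {"tx": 0, "ty": 0, "tz": 0.025, "ax": 0, "ay": 0, "az": 0, "gripper": 0}, {"tx": 0, "ty": 0, "tz": 0.025, "ax": 0, "ay": 0, "az": 0, "gripper": 0}, {"tx": 0, "ty": 0, "tz": 0.025, "ax": 0, "ay": 0, "az": 0, "gripper": 0}])

```text
time: 17.98
ee_pos: [0.5186, 0.1242, 0.0317]
ee_rot: [-3.142, -0.0, 2.941]
ft_force: [-0.0, -0.2, 0.5]
width: 0.996
```

Request:
drive_tool(plan=[{"tx": 0, "ty": 0, "tz": -0.3, "ax": 0, "ay": 0, "az": 0, "gripper": 0}, {"tx": 0, "ty": 0, "tz": -0.7, "ax": 0, "ay": 0, "az": 0, "gripper": 0}, {"tx": 0, "ty": -0.3, "tz": -1, "ax": 0, "ay": 0, "az": -0.01, "gripper": 0}, {"tx": 0, "ty": -0.7, "tz": -1, "ax": 0, "ay": 0, "az": -0.03, "gripper": 0}, {"tx": 0, "ty": -1, "tz": -1, "ax": 0, "ay": 0, "az": -0.036, "gripper": 0}, {"tx": 0, "ty": -1, "tz": -1, "ax": 0, "ay": 0, "az": -0.036, "gripper": 0}, {"tx": 0, "ty": -1, "tz": -1, "ax": 0, "ay": 0, "az": -0.036, "gripper": 0}])

```text
time: 18.57
ee_pos: [0.4983, 0.024, 0.1318]
ee_rot: [-3.141, -0.0, 3.049]
ft_force: [0.2, 1.1, -0.7]
width: 0.996
```

```bash
python3 -c "
from h import *
ft(); cases('wrist')
c=imaging.capture('wrist'); cv2.imwrite('pics/w6.png',c['img'])
goal([.498,.0095,.033],-.078)"
```

```text
t 18.57 pos [0.4983 0.024  0.1318] rot [-3.141 -0.     3.049] w 0.996 q6 0.75
F [ 0.21  1.12 -0.74] T [-0.007 -0.085  0.017] T across(tool y) -0.086
wrist [  201    95    69   193 10866] ztop 0.0352 ctr [497.2   8.2] size [ 48.3 162.8] ang 85.7
wrist [ 344  111   89  169 8864] ztop 0.0351 ctr [508.5 125.1] size [ 46.2 141. ] ang 78.6
wrist [497 128  15  34 216] ztop 0.0239 ctr [472.5 225.7] size [ 6.1 27.2] ang 78.4
wrist [ 458  147   54  154 4359] ztop 0.0349 ctr [547.9 232.3] size [ 45.7 136.5] ang 80.6
wrist [331 255  13  39 221] ztop 0.0307 ctr [577.8  88. ] size [32.1  5.4] ang 3.5
t [-0.007 -0.176  0.988] a [ 0.0003  0.0001 -0.0032]
```

View pics/w6.png

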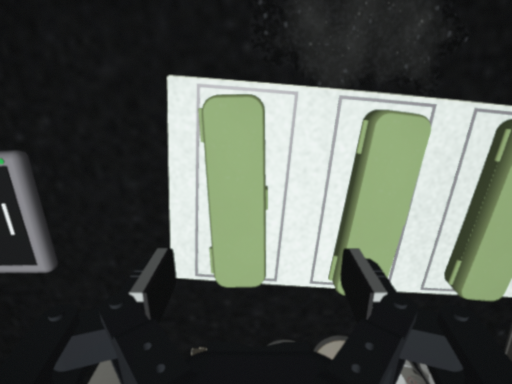

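Request:
drive_tool(plan=[{"tx": -0.01, "ty": -0.15, "tz": 0.2, "ax": 0, "ay": 0, "az": -0.003, "gripper": 0}, {"tx": -0.01, "ty": -0.18, "tz": 0.45, "ax": 0, "ay": 0, "az": -0.003, "gripper": 0}, {"tx": -0.01, "ty": -0.18, "tz": 0.7, "ax": 0, "ay": 0, "az": -0.003, "gripper": 0}, {"tx": -0.01, "ty": -0.18, "tz": 0.9, "ax": 0, "ay": 0, "az": -0.003, "gripper": 0}, {"tx": -0.01, "ty": -0.18, "tz": 0.99, "ax": 0, "ay": 0, "az": -0.003, "gripper": 0}, {"tx": -0.01, "ty": -0.18, "tz": 0.99, "ax": 0, "ay": 0, "az": -0.003, "gripper": 0}, {"tx": -0.01, "ty": -0.18, "tz": 0.99, "ax": 0, "ay": 0, "az": -0.003, "gripper": 255}, {"tx": -0.01, "ty": -0.18, "tz": 0.99, "ax": 0, "ay": 0, "az": -0.003, "gripper": 255}, {"tx": -0.01, "ty": -0.18, "tz": 0.99, "ax": 0, "ay": 0, "az": -0.003, "gripper": 255}, {"tx": -0.01, "ty": -0.18, "tz": 0.99, "ax": 0, "ay": 0, "az": -0.003, "gripper": 255}, {"tx": -0.01, "ty": -0.18, "tz": 0.99, "ax": 0, "ay": 0, "az": -0.003, "gripper": 255}, {"tx": -0.01, "ty": -0.18, "tz": 0.99, "ax": 0, "ay": 0, "az": -0.003, "gripper": 255}, {"tx": -0.01, "ty": -0.18, "tz": 0.99, "ax": 0, "ay": 0, "az": -0.003, "gripper": 255}])

```text
time: 19.75
ee_pos: [0.4988, 0.0084, 0.0343]
ee_rot: [3.141, 0.003, 3.063]
ft_force: [-1.7, -0.9, 6.9]
width: 0.529
```

Request:
drive_tool(plan=[{"tx": 0, "ty": 0, "tz": -0.1, "ax": 0, "ay": 0, "az": 0, "gripper": 255}, {"tx": 0, "ty": 0, "tz": -0.3, "ax": 0, "ay": 0, "az": 0, "gripper": 255}, {"tx": 0, "ty": 0, "tz": -0.55, "ax": 0, "ay": 0, "az": 0, "gripper": 255}, {"tx": 0, "ty": 0, "tz": -0.8, "ax": 0, "ay": 0, "az": 0, "gripper": 255}, {"tx": 0, "ty": 0, "tz": -1, "ax": 0, "ay": 0, "az": 0, "gripper": 255}, {"tx": 0, "ty": 0, "tz": -1, "ax": 0, "ay": 0, "az": 0, "gripper": 255}])

```text
time: 20.25
ee_pos: [0.4999, 0.0085, 0.1372]
ee_rot: [3.141, 0.006, 3.063]
ft_force: [1.4, 0.1, -2.6]
width: 0.53
```

Request:
drive_tool(plan=[{"tx": 0, "ty": 0, "tz": -0.15, "ax": 0, "ay": -0.02, "az": 0, "gripper": 255}, {"tx": 0, "ty": 0, "tz": -0.3, "ax": 0, "ay": -0.04, "az": 0, "gripper": 255}, {"tx": 0, "ty": 0, "tz": -0.45, "ax": 0, "ay": -0.06, "az": 0, "gripper": 255}, {"tx": 0, "ty": 0, "tz": -0.6, "ax": 0, "ay": -0.08, "az": 0, "gripper": 255}, {"tx": 0, "ty": 0, "tz": -0.7, "ax": 0, "ay": -0.1, "az": 0, "gripper": 255}, {"tx": 0, "ty": 0, "tz": -0.7, "ax": 0, "ay": -0.12, "az": 0, "gripper": 255}, {"tx": 0, "ty": 0, "tz": -0.7, "ax": 0, "ay": -0.14, "az": 0, "gripper": 255}, {"tx": 0, "ty": 0, "tz": -0.7, "ax": 0, "ay": -0.14, "az": 0, "gripper": 255}, {"tx": 0, "ty": 0, "tz": -0.7, "ax": 0, "ay": -0.14, "az": 0, "gripper": 255}, {"tx": 0, "ty": 0, "tz": -0.7, "ax": 0, "ay": -0.14, "az": 0, "gripper": 255}, {"tx": 0, "ty": 0, "tz": -0.7, "ax": 0, "ay": -0.14, "az": 0, "gripper": 255}, {"tx": 0, "ty": 0, "tz": -0.7, "ax": 0, "ay": -0.14, "az": 0, "gripper": 255}, {"tx": 0, "ty": 0, "tz": -0.7, "ax": 0, "ay": -0.14, "az": 0, "gripper": 255}, {"tx": 0, "ty": 0, "tz": -0.7, "ax": 0, "ay": -0.14, "az": 0, "gripper": 255}])

```text
time: 21.42
ee_pos: [0.4983, 0.008, 0.2026]
ee_rot: [3.141, 0.439, 3.062]
ft_force: [-0.2, 0.9, -2.1]
width: 0.538
```

```bash
cat >> h.py <<'E'
def avg(n=6):
    v=[]
    for _ in range(n):
        imaging.capture("wrist")
        s=status.observe(); v.append(R.from_euler("xyz",s["ee_rot"]).inv().apply(s["torque"])[1])
    print("avg tool-y torque %.3f sd %.3f"%(np.mean(v),np.std(v)),"t",round(s["time"],2),"rot",s["ee_rot"].round(3),"pos",s["ee_pos"].round(4),"w",round(s["width"],3))
E
python3 -c "
from h import *
avg()"
```

```text
avg tool-y torque 0.632 sd 0.011 t 21.72 rot [-3.142  0.44   3.063] pos [0.4981 0.0082 0.2028] w 0.534
```

Request:
drive_tool(plan=[{"tx": 0, "ty": 0, "tz": 0, "ax": 0, "ay": 0.03, "az": 0, "gripper": 255}, {"tx": 0, "ty": 0, "tz": 0, "ax": 0, "ay": 0.06, "az": 0, "gripper": 255}, {"tx": 0, "ty": 0, "tz": 0, "ax": 0, "ay": 0.09, "az": 0, "gripper": 255}, {"tx": 0, "ty": 0, "tz": 0, "ax": 0, "ay": 0.12, "az": 0, "gripper": 255}, {"tx": 0, "ty": 0, "tz": 0, "ax": 0, "ay": 0.14, "az": 0, "gripper": 255}, {"tx": 0, "ty": 0, "tz": 0, "ax": 0, "ay": 0.14, "az": 0, "gripper": 255}, {"tx": 0, "ty": 0, "tz": 0, "ax": 0, "ay": 0.14, "az": 0, "gripper": 255}, {"tx": 0, "ty": 0, "tz": 0, "ax": 0, "ay": 0.14, "az": 0, "gripper": 255}, {"tx": 0, "ty": 0, "tz": 0, "ax": 0, "ay": 0.14, "az": 0, "gripper": 255}])

```text
time: 22.47
ee_pos: [0.4971, 0.0084, 0.2028]
ee_rot: [-3.141, 0.001, 3.064]
ft_force: [-0.0, 0.1, -2.3]
width: 0.534
```

```bash
python3 -c "
from h import *
avg()"
```

```text
avg tool-y torque 0.000 sd 0.029 t 22.77 rot [-3.141e+00  1.000e-03  3.063e+00] pos [0.4979 0.0083 0.203 ] w 0.533
```

Request:
drive_tool(plan=[{"tx": 0, "ty": 0, "tz": 0, "ax": 0, "ay": 0.03, "az": 0, "gripper": 255}, {"tx": 0, "ty": 0, "tz": 0, "ax": 0, "ay": 0.06, "az": 0, "gripper": 255}, {"tx": 0, "ty": 0, "tz": 0, "ax": 0, "ay": 0.09, "az": 0, "gripper": 255}, {"tx": 0, "ty": 0, "tz": 0, "ax": 0, "ay": 0.12, "az": 0, "gripper": 255}, {"tx": 0, "ty": 0, "tz": 0, "ax": 0, "ay": 0.14, "az": 0, "gripper": 255}, {"tx": 0, "ty": 0, "tz": 0, "ax": 0, "ay": 0.14, "az": 0, "gripper": 255}, {"tx": 0, "ty": 0, "tz": 0, "ax": 0, "ay": 0.14, "az": 0, "gripper": 255}, {"tx": 0, "ty": 0, "tz": 0, "ax": 0, "ay": 0.14, "az": 0, "gripper": 255}, {"tx": 0, "ty": 0, "tz": 0, "ax": 0, "ay": 0.14, "az": 0, "gripper": 255}, {"tx": 0, "ty": 0, "tz": 0, "ax": 0, "ay": 0.14, "az": 0, "gripper": 255}, {"tx": 0, "ty": 0, "tz": 0, "ax": 0, "ay": 0.14, "az": 0, "gripper": 255}, {"tx": 0, "ty": 0, "tz": 0, "ax": 0, "ay": 0.14, "az": 0, "gripper": 255}, {"tx": 0, "ty": 0, "tz": 0, "ax": 0, "ay": 0.14, "az": 0, "gripper": 255}])

```text
time: 23.85
ee_pos: [0.498, 0.0082, 0.2031]
ee_rot: [-3.141, -0.439, 3.063]
ft_force: [-0.2, -0.7, -2.4]
width: 0.531
```

```bash
python3 -c "
from h import *
avg()"
```

```text
avg tool-y torque -0.649 sd 0.039 t 24.15 rot [ 3.142 -0.44   3.063] pos [0.4981 0.0082 0.2028] w 0.526
```

Request:
drive_tool(plan=[{"tx": 0, "ty": 0, "tz": 0, "ax": 0, "ay": -0.03, "az": 0, "gripper": 255}, {"tx": 0, "ty": 0, "tz": 0, "ax": 0, "ay": -0.06, "az": 0, "gripper": 255}, {"tx": 0, "ty": 0, "tz": 0, "ax": 0, "ay": -0.09, "az": 0, "gripper": 255}, {"tx": 0, "ty": 0, "tz": 0, "ax": 0, "ay": -0.12, "az": 0, "gripper": 255}, {"tx": 0, "ty": 0, "tz": 0, "ax": 0, "ay": -0.14, "az": 0, "gripper": 255}, {"tx": 0, "ty": 0, "tz": 0, "ax": 0, "ay": -0.14, "az": 0, "gripper": 255}, {"tx": 0, "ty": 0, "tz": 0, "ax": 0, "ay": -0.14, "az": 0, "gripper": 255}, {"tx": 0, "ty": 0, "tz": 0, "ax": 0, "ay": -0.14, "az": 0, "gripper": 255}, {"tx": 0, "ty": 0, "tz": 0, "ax": 0, "ay": -0.14, "az": 0, "gripper": 255}])

```text
time: 24.9
ee_pos: [0.4988, 0.0082, 0.2025]
ee_rot: [3.141, -0.002, 3.062]
ft_force: [-0.0, 0.0, -2.7]
width: 0.533
```

```bash
python3 -c "
from h import *
avg()
goal([.5,.008,.0315],-.085)"
```

```text
avg tool-y torque 0.009 sd 0.018 t 25.2 rot [ 3.141e+00 -1.000e-03  3.063e+00] pos [0.4982 0.0083 0.2025] w 0.53
t [-0.019 -0.002  1.71 ] a [ 0.0001 -0.0003  0.002 ]
```

Request:
drive_tool(plan=[{"tx": 0, "ty": 0, "tz": 0.25, "ax": 0, "ay": 0, "az": 0, "gripper": 255}, {"tx": -0.01, "ty": 0, "tz": 0.5, "ax": 0, "ay": 0, "az": 0, "gripper": 255}, {"tx": -0.02, "ty": 0, "tz": 0.75, "ax": 0, "ay": 0, "az": 0, "gripper": 255}, {"tx": -0.02, "ty": 0, "tz": 1, "ax": 0, "ay": 0, "az": 0, "gripper": 255}, {"tx": -0.02, "ty": 0, "tz": 1, "ax": 0, "ay": 0, "az": 0, "gripper": 255}])

```text
time: 25.62
ee_pos: [0.4978, 0.0077, 0.0991]
ee_rot: [-3.141, -0.007, 3.063]
ft_force: [-1.0, 0.3, -1.7]
width: 0.53
```

Request:
drive_tool(plan=[{"tx": 0, "ty": 0, "tz": 0.2, "ax": 0, "ay": 0, "az": 0, "gripper": 255}, {"tx": 0, "ty": 0, "tz": 0.4, "ax": 0, "ay": 0, "az": 0, "gripper": 255}, {"tx": 0, "ty": 0, "tz": 0.55, "ax": 0, "ay": 0, "az": 0, "gripper": 255}, {"tx": 0, "ty": 0, "tz": 0.64, "ax": 0, "ay": 0, "az": 0, "gripper": 255}, {"tx": 0, "ty": 0, "tz": 0.69, "ax": 0, "ay": 0, "az": 0, "gripper": 255}, {"tx": 0, "ty": 0, "tz": 0.7, "ax": 0, "ay": 0, "az": 0, "gripper": 255}, {"tx": 0, "ty": 0, "tz": 0.705, "ax": 0, "ay": 0, "az": 0, "gripper": 255}, {"tx": 0, "ty": 0, "tz": 0.705, "ax": 0, "ay": 0, "az": 0, "gripper": 0}, {"tx": 0, "ty": 0, "tz": 0.705, "ax": 0, "ay": 0, "az": 0, "gripper": 0}, {"tx": 0, "ty": 0, "tz": 0.705, "ax": 0, "ay": 0, "az": 0, "gripper": 0}, {"tx": 0, "ty": 0, "tz": 0.705, "ax": 0, "ay": 0, "az": 0, "gripper": 0}, {"tx": 0, "ty": 0, "tz": 0.705, "ax": 0, "ay": 0, "az": 0, "gripper": 0}, {"tx": 0, "ty": 0, "tz": 0.705, "ax": 0, "ay": 0, "az": 0, "gripper": 0}])

```text
time: 26.7
ee_pos: [0.5002, 0.0081, 0.0324]
ee_rot: [3.142, 0.0, 3.063]
ft_force: [0.1, 0.0, 0.2]
width: 1.002
```

```bash
python3 -c "
from h import *
ft(); goal([.535,.238,.15],-.2)"
```

```text
t 26.7 pos [0.5002 0.0081 0.0324] rot [3.142 0.    3.063] w 1.002 q6 0.53
F [0.05 0.02 0.2 ] T [-0.046  0.005 -0.046] T across(tool y) 0.001
t [-0.167  2.32  -1.176] a [0.     0.     0.0386]
```

Lift, then travel left 0.23 m over the cases.

Request:
drive_tool(plan=[{"tx": 0, "ty": 0, "tz": -0.3, "ax": 0, "ay": 0, "az": 0, "gripper": 0}, {"tx": 0, "ty": 0, "tz": -0.7, "ax": 0, "ay": 0, "az": 0, "gripper": 0}, {"tx": -0.04, "ty": 0.3, "tz": -1, "ax": 0, "ay": 0, "az": 0.01, "gripper": 0}, {"tx": -0.06, "ty": 0.7, "tz": -1, "ax": 0, "ay": 0, "az": 0.03, "gripper": 0}, {"tx": -0.08, "ty": 1, "tz": -1, "ax": 0, "ay": 0, "az": 0.038, "gripper": 0}, {"tx": -0.08, "ty": 1, "tz": -1, "ax": 0, "ay": 0, "az": 0.038, "gripper": 0}])

```text
time: 27.2
ee_pos: [0.5167, 0.1151, 0.1338]
ee_rot: [3.135, 0.003, 2.95]
ft_force: [0.8, 1.0, 0.2]
width: 0.997
```

```bash
python3 -c "
from h import *
cases('wrist'); goal([.535,.238,.132],-.2)"
```

```text
wrist [  364    88    93   191 10693] ztop 0.0351 ctr [535.5 237.3] size [ 46.1 162.9] ang 78.9
wrist [  236    95    66   191 10762] ztop 0.0352 ctr [519.4 123.8] size [ 47.5 163.2] ang 78.5
wrist [  73   98   92  185 9235] ztop 0.0352 ctr [495.2   9.6] size [ 46.8 154.9] ang 86.0
wrist [382  99  11  36 240] ztop 0.0241 ctr [472.7 225.5] size [ 5.2 26.2] ang 76.8
t [0.056 1.28  0.012] a [0.0008 0.0003 0.0025]
```

Request:
drive_tool(plan=[{"tx": 0, "ty": 0.35, "tz": 0, "ax": 0, "ay": 0, "az": 0, "gripper": 0}, {"tx": 0.02, "ty": 0.7, "tz": 0, "ax": 0, "ay": 0, "az": 0, "gripper": 0}, {"tx": 0.05, "ty": 1, "tz": 0, "ax": 0, "ay": 0, "az": 0, "gripper": 0}, {"tx": 0.05, "ty": 1, "tz": 0, "ax": 0, "ay": 0, "az": 0, "gripper": 0}, {"tx": 0.05, "ty": 1, "tz": 0, "ax": 0, "ay": 0, "az": 0, "gripper": 0}])

```text
time: 27.67
ee_pos: [0.5301, 0.2072, 0.1317]
ee_rot: [-3.141, -0.001, 2.947]
ft_force: [0.1, -1.1, -0.6]
width: 1.004
```

```bash
python3 -c "
from h import *
cases('wrist'); goal([.535,.2375,.033],-.2)"
```

```text
wrist [  264    94    70   193 11078] ztop 0.0352 ctr [535.5 238.8] size [ 47.8 161.9] ang 78.6
wrist [ 117  103   75  189 9264] ztop 0.0352 ctr [519.5 125.4] size [ 47.4 162.6] ang 79.0
wrist [   0  108   73  185 6971] ztop 0.0351 ctr [499.4   9.9] size [ 47.2 161.8] ang 83.9
t [0.016 0.328 0.985] a [-0.0005 -0.0003  0.0009]
```

Request:
drive_tool(plan=[{"tx": 0.01, "ty": 0.25, "tz": 0.1, "ax": 0, "ay": 0, "az": 0, "gripper": 0}, {"tx": 0.01, "ty": 0.335, "tz": 0.4, "ax": 0, "ay": 0, "az": 0, "gripper": 0}, {"tx": 0.01, "ty": 0.335, "tz": 0.7, "ax": 0, "ay": 0, "az": 0, "gripper": 0}, {"tx": 0.01, "ty": 0.335, "tz": 0.9, "ax": 0, "ay": 0, "az": 0, "gripper": 0}, {"tx": 0.01, "ty": 0.335, "tz": 0.985, "ax": 0, "ay": 0, "az": 0, "gripper": 0}, {"tx": 0.01, "ty": 0.335, "tz": 0.985, "ax": 0, "ay": 0, "az": 0, "gripper": 0}, {"tx": 0.01, "ty": 0.335, "tz": 0.985, "ax": 0, "ay": 0, "az": 0, "gripper": 255}, {"tx": 0.01, "ty": 0.335, "tz": 0.985, "ax": 0, "ay": 0, "az": 0, "gripper": 255}, {"tx": 0.01, "ty": 0.335, "tz": 0.985, "ax": 0, "ay": 0, "az": 0, "gripper": 255}, {"tx": 0.01, "ty": 0.335, "tz": 0.985, "ax": 0, "ay": 0, "az": 0, "gripper": 255}, {"tx": 0.01, "ty": 0.335, "tz": 0.985, "ax": 0, "ay": 0, "az": 0, "gripper": 255}, {"tx": 0.01, "ty": 0.335, "tz": 0.985, "ax": 0, "ay": 0, "az": 0, "gripper": 255}, {"tx": 0.01, "ty": 0.335, "tz": 0.985, "ax": 0, "ay": 0, "az": 0, "gripper": 255}])

```text
time: 28.8
ee_pos: [0.5371, 0.2391, 0.0356]
ee_rot: [3.141, 0.002, 2.943]
ft_force: [-1.9, -2.7, 6.7]
width: 0.531
```

Request:
drive_tool(plan=[{"tx": 0, "ty": 0, "tz": -0.1, "ax": 0, "ay": 0, "az": 0, "gripper": 255}, {"tx": 0, "ty": 0, "tz": -0.3, "ax": 0, "ay": 0, "az": 0, "gripper": 255}, {"tx": 0, "ty": 0, "tz": -0.55, "ax": 0, "ay": 0, "az": 0, "gripper": 255}, {"tx": 0, "ty": 0, "tz": -0.8, "ax": 0, "ay": 0, "az": 0, "gripper": 255}, {"tx": 0, "ty": 0, "tz": -1, "ax": 0, "ay": 0, "az": 0, "gripper": 255}, {"tx": 0, "ty": 0, "tz": -1, "ax": 0, "ay": 0, "az": 0, "gripper": 255}, {"tx": 0, "ty": 0, "tz": -1, "ax": 0, "ay": 0, "az": 0, "gripper": 255}, {"tx": 0, "ty": 0, "tz": -1, "ax": 0, "ay": 0, "az": 0, "gripper": 255}])

```text
time: 29.47
ee_pos: [0.5357, 0.2387, 0.1334]
ee_rot: [-3.141, -0.001, 2.944]
ft_force: [-1.1, -0.1, -3.3]
width: 0.529
```

```bash
python3 -c "
from h import *
avg()"
```

```text
avg tool-y torque 0.068 sd 0.036 t 29.77 rot [-3.141e+00 -1.000e-03  2.944e+00] pos [0.5359 0.2391 0.1329] w 0.532
```

Request:
drive_tool(plan=[{"tx": 0, "ty": 0, "tz": -0.15, "ax": 0, "ay": -0.02, "az": 0, "gripper": 255}, {"tx": 0, "ty": 0, "tz": -0.3, "ax": 0, "ay": -0.04, "az": 0, "gripper": 255}, {"tx": 0, "ty": 0, "tz": -0.45, "ax": 0, "ay": -0.06, "az": 0, "gripper": 255}, {"tx": 0, "ty": 0, "tz": -0.6, "ax": 0, "ay": -0.08, "az": 0, "gripper": 255}, {"tx": 0, "ty": 0, "tz": -0.7, "ax": 0, "ay": -0.1, "az": 0, "gripper": 255}, {"tx": 0, "ty": 0, "tz": -0.7, "ax": 0, "ay": -0.12, "az": 0, "gripper": 255}, {"tx": 0, "ty": 0, "tz": -0.7, "ax": 0, "ay": -0.14, "az": 0, "gripper": 255}, {"tx": 0, "ty": 0, "tz": -0.7, "ax": 0, "ay": -0.14, "az": 0, "gripper": 255}, {"tx": 0, "ty": 0, "tz": -0.7, "ax": 0, "ay": -0.14, "az": 0, "gripper": 255}, {"tx": 0, "ty": 0, "tz": -0.7, "ax": 0, "ay": -0.14, "az": 0, "gripper": 255}, {"tx": 0, "ty": 0, "tz": -0.7, "ax": 0, "ay": -0.14, "az": 0, "gripper": 255}])

```text
time: 30.68
ee_pos: [0.537, 0.2389, 0.2037]
ee_rot: [3.142, 0.439, 2.942]
ft_force: [1.0, 0.5, -2.3]
width: 0.532
```

Request:
drive_tool(plan=[{"tx": 0, "ty": 0, "tz": 0, "ax": 0, "ay": 0.03, "az": 0, "gripper": 255}, {"tx": 0, "ty": 0, "tz": 0, "ax": 0, "ay": 0.06, "az": 0, "gripper": 255}, {"tx": 0, "ty": 0, "tz": 0, "ax": 0, "ay": 0.09, "az": 0, "gripper": 255}, {"tx": 0, "ty": 0, "tz": 0, "ax": 0, "ay": 0.12, "az": 0, "gripper": 255}, {"tx": 0, "ty": 0, "tz": 0, "ax": 0, "ay": 0.14, "az": 0, "gripper": 255}, {"tx": 0, "ty": 0, "tz": 0, "ax": 0, "ay": 0.14, "az": 0, "gripper": 255}, {"tx": 0, "ty": 0, "tz": 0, "ax": 0, "ay": 0.14, "az": 0, "gripper": 255}, {"tx": 0, "ty": 0, "tz": 0, "ax": 0, "ay": 0.14, "az": 0, "gripper": 255}, {"tx": 0, "ty": 0, "tz": 0, "ax": 0, "ay": 0.14, "az": 0, "gripper": 255}])

```text
time: 31.43
ee_pos: [0.5354, 0.2397, 0.2039]
ee_rot: [-3.142, 0.001, 2.945]
ft_force: [-0.6, 0.6, -2.2]
width: 0.534
```

```bash
python3 -c "
from h import *
avg()
goal([.495,-.239,.2],0,0)"
```

```text
avg tool-y torque -0.081 sd 0.022 t 31.73 rot [3.142e+00 1.000e-03 2.945e+00] pos [0.5359 0.2396 0.2041] w 0.532
t [-0.535 -4.774  0.041] a [-0.      0.0002 -0.0627]
```

Request:
drive_tool(plan=[{"tx": -0.02, "ty": -0.2, "tz": 0, "ax": 0, "ay": 0, "az": 0, "gripper": 255}, {"tx": -0.06, "ty": -0.5, "tz": 0, "ax": 0, "ay": 0, "az": 0, "gripper": 255}, {"tx": -0.09, "ty": -0.8, "tz": 0, "ax": 0, "ay": 0, "az": 0, "gripper": 255}, {"tx": -0.11, "ty": -1, "tz": 0, "ax": 0, "ay": 0, "az": 0, "gripper": 255}])

```text
time: 32.07
ee_pos: [0.527, 0.1361, 0.2036]
ee_rot: [-3.14, 0.0, 2.942]
ft_force: [0.5, -0.2, -2.6]
width: 0.534
```

Request:
drive_tool(plan=[{"tx": -0.03, "ty": -0.3, "tz": 0, "ax": 0, "ay": 0, "az": 0, "gripper": 255}, {"tx": -0.06, "ty": -0.6, "tz": 0, "ax": 0, "ay": 0, "az": 0, "gripper": 255}, {"tx": -0.11, "ty": -1, "tz": 0, "ax": 0, "ay": 0, "az": 0, "gripper": 255}])

```text
time: 32.32
ee_pos: [0.5183, 0.0399, 0.2042]
ee_rot: [3.14, 0.001, 2.947]
ft_force: [1.7, -0.5, -1.6]
width: 0.53
```

Request:
drive_tool(plan=[{"tx": -0.03, "ty": -0.3, "tz": 0, "ax": 0, "ay": 0, "az": 0, "gripper": 255}, {"tx": -0.06, "ty": -0.6, "tz": 0, "ax": 0, "ay": 0, "az": 0, "gripper": 255}, {"tx": -0.11, "ty": -1, "tz": 0, "ax": 0, "ay": 0, "az": 0, "gripper": 255}])

```text
time: 32.57
ee_pos: [0.5095, -0.0608, 0.2043]
ee_rot: [3.14, 0.001, 2.947]
ft_force: [0.6, -0.4, -2.5]
width: 0.531
```

Request:
drive_tool(plan=[{"tx": -0.03, "ty": -0.3, "tz": 0, "ax": 0, "ay": 0, "az": 0, "gripper": 255}, {"tx": -0.06, "ty": -0.6, "tz": 0, "ax": 0, "ay": 0, "az": 0, "gripper": 255}, {"tx": -0.09, "ty": -0.9, "tz": 0, "ax": 0, "ay": 0, "az": 0, "gripper": 255}, {"tx": -0.09, "ty": -0.9, "tz": 0, "ax": 0, "ay": 0, "az": 0, "gripper": 255}, {"tx": -0.09, "ty": -0.9, "tz": 0, "ax": 0, "ay": 0, "az": 0, "gripper": 255}, {"tx": -0.09, "ty": -0.9, "tz": 0, "ax": 0, "ay": 0, "az": 0, "gripper": 255}])

```text
time: 33.07
ee_pos: [0.5008, -0.1508, 0.2039]
ee_rot: [3.141, 0.0, 2.944]
ft_force: [0.1, 0.2, -2.1]
width: 0.529
```

```bash
python3 -c "
from h import *
ft(); goal([.483,-.239,.16],0,0); goal([.483,-.239,.16],0,.42)
c=imaging.capture('wrist'); cv2.imwrite('pics/w7.png',c['img'])"
```

```text
t 33.07 pos [ 0.5008 -0.1508  0.2039] rot [3.141 0.    2.944] w 0.529 q6 0.94
F [ 0.14  0.16 -2.11] T [-0.002 -0.064 -0.024] T across(tool y) -0.063
t [ 0.002 -0.9    0.439] a [ 0.0002  0.0001 -0.063 ]
t [ 0.002 -0.9    0.439] a [-0.0131 -0.1331 -0.0621]
```

View pics/w7.png

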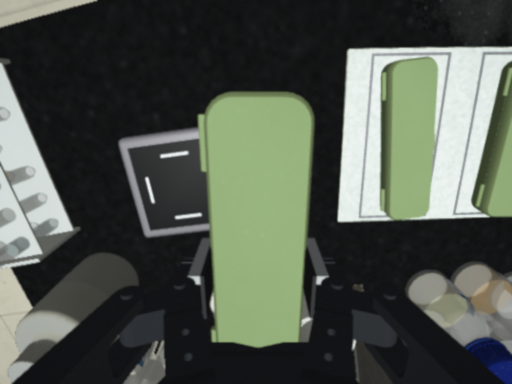

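```bash
python3 -c "
from h import *
print(rayz('wrist',[(119,141),(147,237),(195,127)],.017))"
```

```text
[[ 0.43855524 -0.28793231  0.017     ]
 [ 0.55261345 -0.29428333  0.017     ]
 [ 0.44062286 -0.20507804  0.017     ]]
```

Request:
drive_tool(plan=[{"tx": 0, "ty": -0.25, "tz": 0, "ax": 0, "ay": 0, "az": -0.02, "gripper": 255}, {"tx": 0, "ty": -0.5, "tz": 0, "ax": 0, "ay": 0, "az": -0.04, "gripper": 255}, {"tx": 0, "ty": -0.75, "tz": 0, "ax": 0, "ay": 0, "az": -0.06, "gripper": 255}, {"tx": 0, "ty": -0.9, "tz": 0.1, "ax": -0.003, "ay": -0.03, "az": -0.063, "gripper": 255}, {"tx": 0, "ty": -0.9, "tz": 0.2, "ax": -0.006, "ay": -0.06, "az": -0.063, "gripper": 255}, {"tx": 0, "ty": -0.9, "tz": 0.3, "ax": -0.009, "ay": -0.09, "az": -0.063, "gripper": 255}, {"tx": 0, "ty": -0.9, "tz": 0.4, "ax": -0.012, "ay": -0.12, "az": -0.062, "gripper": 255}, {"tx": 0, "ty": -0.9, "tz": 0.44, "ax": -0.014, "ay": -0.14, "az": -0.062, "gripper": 255}, {"tx": 0, "ty": -0.9, "tz": 0.44, "ax": -0.014, "ay": -0.14, "az": -0.062, "gripper": 255}, {"tx": 0, "ty": -0.9, "tz": 0.44, "ax": -0.014, "ay": -0.14, "az": -0.062, "gripper": 255}, {"tx": 0, "ty": -0.9, "tz": 0.44, "ax": -0.014, "ay": -0.14, "az": -0.062, "gripper": 255}, {"tx": 0, "ty": -0.9, "tz": 0.44, "ax": -0.014, "ay": -0.14, "az": -0.062, "gripper": 255}, {"tx": 0, "ty": -0.9, "tz": 0.44, "ax": -0.014, "ay": -0.14, "az": -0.062, "gripper": 255}, {"tx": 0, "ty": -0.9, "tz": 0.44, "ax": -0.014, "ay": -0.14, "az": -0.062, "gripper": 255}, {"tx": 0, "ty": -0.9, "tz": 0.44, "ax": -0.014, "ay": -0.14, "az": -0.062, "gripper": 255}])

```text
time: 34.42
ee_pos: [0.4836, -0.2394, 0.1601]
ee_rot: [-3.142, 0.441, -3.141]
ft_force: [-0.3, 1.0, -2.3]
width: 0.53
```

```bash
python3 -c "
from h import *
avg()
s=status.observe(); print(s['joint_velocities'].round(3)); print('underside', s['ee_pos']+R.from_euler('xyz',s['ee_rot']).apply([0,0,.029]))
for n in ['side','wrist']: cv2.imwrite(f'pics/{n}8.png',imaging.capture(n)['img'])
cases('side'); img,W,ok=cloud('wrist'); m=green(img)&ok&(W[...,2]>.06)&(W[...,2]<.3); P=W[m]; c=P.mean(0); print('held',c,P.min(0),P.max(0)); print(np.linalg.svd(P-c,full_matrices=False)[2][0])"
```

```text
avg tool-y torque 0.621 sd 0.035 t 34.72 rot [3.141 0.441 3.142] pos [ 0.483  -0.2397  0.1598] w 0.532
[ 0.001  0.003  0.     0.002 -0.001 -0.002  0.001]
underside [ 0.49540881 -0.239681    0.13355049]
side [242 196  40  20 383] ztop 0.0379 ctr [508.3 120.5] size [ 43.6 144.1] ang 80.3
side [256 213  40  25 445] ztop 0.0376 ctr [491.4   4.7] size [ 43.2 155. ] ang 84.1
side [326 221  21  20 282] ztop 0.1900 ctr [ 543.8 -239.7] size [29.1 45.5] ang 4.0
side [299 239  27  28 454] ztop 0.1486 ctr [ 456.9 -239.9] size [39.1 46.5] ang 0.4
held [ 0.45802377 -0.2406504   0.14648593] [ 0.4096387  -0.26737846  0.11579095] [ 0.53922807 -0.21664015  0.20293636]
[0.90096303 0.00200482 0.43389124]
```

View pics/side8.png

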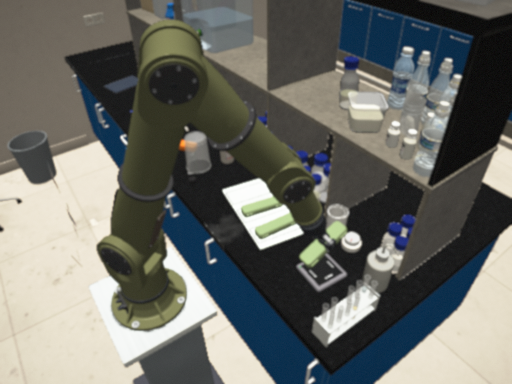

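View pics/wrist8.png

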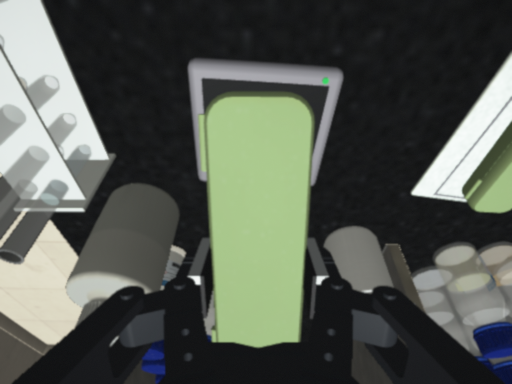

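```bash
python3 -c "
from h import *
print(bot.close_job()); ft()"
```

```text
the job is handed in; nothing more can be done
None
the job is handed in; nothing more can be done
```

The case from the left bay is the one that rattles. I handed the job in at about 35 s of the 72 s with that case held tipped over the detector pad.

**How it was found:** I lifted each case from left to right, tipped it about 25° near end down and then far end down, and laid it back in its bay. I compared the moment at the hand, with the case level, after each tip:

| Case | Level, after near-end tip (N m) | Level, after far-end tip (N m) | Change (N m) |
|---|---|---|---|
| Left | −0.10 | +0.13 | 0.23 |
| Middle | −0.01 | +0.04 | 0.05 |
| Right (averaged) | 0.00 | +0.01 | 0.01 |

- **Noise:** The left and middle values are single readings, and the noise on those reached 0.09 N m with nothing held.
- **Second check:** I picked the left case up again and averaged the readings. They went from +0.07 to −0.08 N m, a change of 0.15, close to the 0.17 expected.
- **Readings that disagreed:** The readings taken while a case was tipped did not separate the cases cleanly. For near end down they were 0.61, 0.61 and 0.63 N m, so I relied on the level readings.

**Last checks before handing in:**
- **Held case:** It is gripped still, near end dipped about 25°. I calculated the middle of its underside at (0.495, −0.240, 0.134), against a pad centre of about (0.495, −0.239). A second view of the pad's right-hand corners put them about 5 mm further left and away.
- **Loose part:** The case had been held tipped for about a second, so the part should lie at the near end. That is inferred from the tipping, not seen.
- **Other two cases:** They lie in their own bays, roughly 10 mm or less from the bay centres; my measurements of the board itself differed by about 6 mm.
- **Bystanders:** I saw no contact, and none looked moved in the last pictures.

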